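Clear the photo stand under its sliding lamp

ROBOT

A 6-joint arm with a two-finger parallel gripper is mounted at the origin on the work surface. World frame = base frame: x ahead of the robot, y to its left, z up, the work surface at z = 0. Lengths are in m, angles in rad, forces in N, time in s.
With the tool pointing down it reaches from about 0.325 to 0.875 m from the base axis. Payload 4.4 kg.
Tool frame: the origin (TCP) lies between the finger pads; the fingertips stand 14 mm ahead of it and the grasp point (between the pads) lies 5 mm behind it; z points along the fingers, y is the line along which they close (so a half turn about z gives the same grasp; the last joint's range is limited). The gripper opens to 85 mm and grips with 20 to 120 N. Pads are 22 mm wide; open, the fingers measure 114 mm over their backs; the gripper's body (76 mm by 85 mm) begins 54 mm behind the grasp point. The pads swing forward as they close: fully open they stand 13 mm farther back than shut.
Start: joints at [-1.264, 0.207, 1.542, -0, 1.393, -0.15], TCP at [0.254, -0.516, 0.217] pointing down, gripper open.
Joint ranges: [-2.73, 2.73], [-0.86, 2.22], [0.23, 2.46], [-1.11, 4.25], [0.08, 2.63], [-2.82, 2.82]. Speed limits (rad/s): [2.79, 2.79, 3.14, 3.14, 3.14, 3.14].

INTERFACE

Orientations are given as a unit quaternion [x, y, z, w].
In Python, from plant import robot gives the robot as it stands.
- The arm moves only by the tool step_arm, never from a script. Its argument "commands" is a list of rows, each an object of numbers: "dx", "dy", "dz": the shift along the tool's x, y, z in units of 0.8 m (1.0 is 0.8 m); "spin": the turn about the tool's z in units of 2 rad (1.0 is 2 rad); "jaw": the opening, from -1 (shut) to 1 (fully open). In form: [{"dx": .., "dy": .., "dz": .., "spin": .., "jaw": ..}, ...]. A call has 1 to 10 rows; each row is the pose to reach, as a shift and turn from the pose commanded when the call began, along the tool's axes at that moment; what a row does not reach only later rows make up. A row lasts 1/10 s, in which the tool goes at most 50 mm and 8.59 degrees, less where a joint would pass 70% of its speed; a pose out of reach is approached as far as the arm can. A call with a number of a shift or a turn outside -1 to 1 is refused whole. A call with a gripper value outside its range is refused whole. The fingers move at their own pace and stop on an object; "newtons" is the grip in N (left out, the last holds). Time passes only in rows, so rows that repeat a pose let the fingers close. It gives the time, the measured TCP pose, the force, the opening and the grip force at its end, in the units of the state.
- robot.observe(): the state, without advancing time (a new reading comes with each control period).
- robot.camera(name): name is "scene" or "top" or "wrist"; returns the picture (420x560x3 uint8, red, green, blue); there is no depth.
- robot.calibration(name): a dict with "mtx" (3x3 intrinsics, pixels), "R" (3x3) and "t" (3): a world point X has camera coordinates R X + t; the wrist camera has in their place "hand_eye" (4x4, takes a point from camera to tool coordinates, whose origin is the TCP and whose axes are the flange's). Camera axes: x right, y down, z forward; pixel columns grow to the right and rows downward; lengths in m; the calibration is good to about 2 mm. A picture is of the moment at which its call begins: read the wrist's pose just before it. calibration takes no time and is no camera call.
- robot.finish_job(): hands the job in; it is judged then, once.
The state is a dict: "clock": time; "joint_pos": joint angles; "qvel": joint speeds; "joint_efforts": joint torques, N m; "tcp_pos": TCP position; "orientation": TCP orientation; "ft_force": force on the tool from outside, world axes, zero at the start; "wrist_torque": the same for the moment, N m; "grip_width": finger opening in m; "grip_force": force on a finger pad.
Only numpy, scipy, OpenCV 4.12 (cv2) and the standard library are available. Lean on these libraries where they do the work, as an engineer would, in place of code of your own. Each camera call takes 0.05 s, during which the arm holds its last target. There are 200 camera calls.

TASK

The photographs are done: clear the canisters off the photo stand. The lamp hangs over them, so turn back the clamp knob on its carriage until it is fully slack, slide the lamp fully back away from you to its rear stop and clamp it tight there; then lift every canister off the stand by its handle and set it down upright, wholly on the white sheet and not on the black scale bar. With all of them on the sheet, slacken the clamp fully again, bring the lamp fully forward to its front stop and clamp it tight, leaving the other things on the bench where they are.

Things in the scene. Friction and masses are not known exactly. Their poses are not given: they have to be found in the camera images.
- stand: black photo stand fixed to the table: platform 170 mm (its x) by 300 mm (its y), top 40 mm above the table; origin at the centre of its underside, on the table; x points away from the robot. The canisters stand in a row along y at about y = -95, 0 and +95 mm (within 15 mm). Beside it, at y = +195 to +275 mm, a low rail runs along x with a stop block at each end
- lamp_carriage (a joint): travel of the lamp carriage on the rail in m, along the stand's x: 0 = at the front stop (towards the robot, lamp over the canisters), 0.155 = at the rear stop. 0.9 kg; slides with about 1.5 N when the clamp is slack; tight, the brake holds against about 20 N. It has no handle: hold it by the clamp knob or push it
- lamp_post (a point): foot of the lamp's upright post (26 mm square, top 233 mm above the table) on the carriage, a grey plate 85 x 150 mm whose top is 55 mm above the table; at y = +180 mm of the stand; moves with the carriage
- lamp_mid (a point): point on the axis of the white lamp tube (40 mm diameter, black ends 45 mm, reaching from y = +199 to -147 mm along the stand's y), 200 mm above the table; over the stand's centre when the carriage is at 0; moves with the carriage
- clamp_knob (a joint): angle of the clamp knob on the carriage in rad: 0 = slack (its end), grows clockwise seen from above, 2.6 = its tight end, so it takes two grasps; the brake begins to bite at about 1.9 and counts as tight from 2.3, as slack below 0.6. Needs about 0.2 N m; stays where it is left
- clamp_knob_grip (a point): centre of the knob's black T-bar, on its vertical turning axis, 97 mm above the table, at y = +275 mm of the stand, 22 mm nearer the robot than the lamp axis; moves with the carriage. The bar is 66 mm long, 16 mm wide, 26 mm high, with 20 mm free under it; y of this frame runs along the bar (at knob angle 0 along the stand's y). The lamp's black end is 76 mm from the axis, at 178 to 223 mm height
- can_straight: bare steel round canister, 66 mm diameter, lid 88 mm high, 127 mm with handle; origin at the centre of its underside, z up its axis. 0.28 to 0.45 kg, heavy base. On its lid a bail handle: a bar 50 mm long, 14 x 14 mm thick, along the canister's y axis, on two end posts, 25 mm free under it. May be absent (None)
- can_straight_handle (a point): centre of the handle bar of that canister, 120 mm above the canister's underside; y runs along the bar
- can_square: grey square canister, 60 x 60 mm, lid 80 mm high, 119 mm with handle; origin at the centre of its underside, z up its axis. 0.28 to 0.45 kg, heavy base. On its lid a bail handle: a bar 50 mm long, 14 x 14 mm thick, along the canister's y axis, on two end posts, 25 mm free under it. May be absent (None)
- can_square_handle (a point): centre of the handle bar of that canister, 112 mm above the canister's underside; y runs along the bar
- can_tapered: aluminium canister, round 66 mm black base, tapering to a 44 mm lid at 92 mm, 131 mm with handle; origin at the centre of its underside, z up its axis. 0.28 to 0.45 kg, heavy base. On its lid a bail handle: a bar 50 mm long, 14 x 14 mm thick, along the canister's y axis, on two end posts, 25 mm free under it. May be absent (None)
- can_tapered_handle (a point): centre of the handle bar of that canister, 124 mm above the canister's underside; y runs along the bar
- sheet: white sheet fixed on the table, 280 mm (its x) by 260 mm (its y), 2 mm thick; origin at the centre of its underside
- scale_bar: black photo scale bar with white squares, 150 x 22 x 6 mm, lying on the sheet along the sheet's x near its edge at y = -110 mm; origin at the centre of its underside; to be left alone
- amber_a: small amber bottle, 38 mm diameter, 85 mm high, just off the sheet's edge nearest the robot; origin under its centre; to be left alone
- amber_b: small amber bottle, 38 mm diameter, 85 mm high, behind the stand; origin under its centre; to be left alone
- tape: yellow tape roll lying flat, 90 mm diameter, 22 mm high, on the outer side of the rail; origin under its centre; to be left alone
- jar: clear jar with white lid, 60 mm diameter, 60 mm high, beyond the sheet; origin under its centre; to be left alone
- lens: black camera lens standing on end, 66 mm diameter, 62 mm high, behind the stand; origin under its centre; to be left alone

How it is judged:
On the way, in this order (a step that is already met when the one before it is completed fails the run):
1. the clamp is slack, with the lamp still forward (value of joint clamp_knob below 0.6 rad and value of joint lamp_carriage below 0.06 m), for 0.1 s.
2. the lamp is fully back and clamped tight (value of joint lamp_carriage above 0.145 m and value of joint clamp_knob above 2.3 rad), for 0.2 s.
3. every canister stands on the white sheet, let go, with the lamp still clamped back (all of step 2 and x of can_straight in the frame of sheet between -0.114 and 0.114 m and y of can_straight in the frame of sheet between -0.104 and 0.104 m and z of can_straight in the frame of sheet between -0.004 and 0.006 m and angle between each of can_straight, can_square, can_tapered's own z axis and vertical below 0.12 rad and linear speed of each of can_straight, can_square, can_tapered below 0.03 m/s and x of can_square in the frame of sheet between -0.114 and 0.114 m and y of can_square in the frame of sheet between -0.104 and 0.104 m and z of can_square in the frame of sheet between -0.004 and 0.006 m and x of can_tapered in the frame of sheet between -0.114 and 0.114 m and y of can_tapered in the frame of sheet between -0.104 and 0.104 m and z of can_tapered in the frame of sheet between -0.004 and 0.006 m and contact force between each of can_straight, can_square, can_tapered and the fingers below 0.2 N), for 0.3 s.
4. the clamp is slack again, with the lamp still back (value of joint clamp_knob below 0.6 rad and value of joint lamp_carriage above 0.06 m), for 0.1 s.
At the end, for the whole second after the job is handed in: every canister present stands upright (within 0.12 rad) and at rest on the white sheet, its centre at least 26 mm inside the sheet's edges; the lamp carriage is within 8 mm of its front stop and at rest; the clamp knob is at 2.3 rad or more (x of can_straight in the frame of sheet between -0.114 and 0.114 m and y of can_straight in the frame of sheet between -0.104 and 0.104 m and z of can_straight in the frame of sheet between -0.004 and 0.006 m and angle between each of can_straight, can_square, can_tapered's own z axis and vertical below 0.12 rad and linear speed of each of can_straight, can_square, can_tapered below 0.03 m/s and x of can_square in the frame of sheet between -0.114 and 0.114 m and y of can_square in the frame of sheet between -0.104 and 0.104 m and z of can_square in the frame of sheet between -0.004 and 0.006 m and x of can_tapered in the frame of sheet between -0.114 and 0.114 m and y of can_tapered in the frame of sheet between -0.104 and 0.104 m and z of can_tapered in the frame of sheet between -0.004 and 0.006 m and value of joint lamp_carriage below 0.008 m and value of joint clamp_knob above 2.3 rad and velocity of joint lamp_carriage below 0.01 m/s); the robot touches nothing.
It fails at once if a bystander (bottle, tape, jar, lens, scale bar) is moved by more than 50 mm or tipped over (distance of any of amber_a, amber_b, tape, jar, lens, scale_bar from where it was at the start of the episode above 0.05 m or angle between any of amber_a, amber_b, tape, jar, lens, scale_bar's own z axis and vertical above 0.6 rad).
Of can_straight, can_square, can_tapered only 2 to 3 are there at a start; the rules pass over those that are not, and their reading is None.
At some moment in a run one of can_straight, can_square, can_tapered may be knocked a few centimetres aside while the robot is not near it.
Once in a run the grip may slacken for a moment while it holds something.
It also fails if it takes over 208 s, if anything falls off the work surface, if the arm or the gripper's body presses on something with over 40 N, if the wrist force passes 120 N, or if a joint passes its speed limit or range.

## Working session

There is one attempt and no reset: what is moved stays moved. The work goes in short steps, Python scripts to look and compute and a tool call to move; the robot and the scene stay as the last step left them, time stands still between calls to the robot, and variables do not carry over. Pictures are saved under pics/ and viewed, at most 14 in all, crops included, and the job is handed in when it is done.

Besides the shell and the picture viewer there is one more tool, called after ">>>" as name([rows], argument=value, ...), one row to a line, values as JSON. step_arm: Moves the arm, as the interface text tells. Shifts and turns lie within -1 to 1; 1 stands for 0.8 m of shift or 2 rad of turn. Its arguments: {"type":"object","properties":{"commands":{"type":"array"},"newtons":{"type":"number"}},"required":["commands"]}

```bash
mkdir -p pics
cat > h.py <<'E'
import numpy as np, cv2
from plant import robot
from scipy.spatial.transform import Rotation as Ro
def cam(n):
    c=robot.calibration(n); K=np.array(c["mtx"])
    if n!="wrist": return K,np.array(c["R"]),np.array(c["t"])
    s=robot.observe(); T=np.eye(4); T[:3,:3]=Ro.from_quat(s["orientation"]).as_matrix(); T[:3,3]=s["tcp_pos"]
    M=np.linalg.inv(T@np.array(c["hand_eye"])); return K,M[:3,:3],M[:3,3]
def snap(n,f,scale=1):
    C=cam(n); im=np.array(robot.camera(n))[:,:,::-1]; cv2.imwrite(f"pics/{f}.png",cv2.resize(im,None,fx=scale,fy=scale)); return C,im
def ray(C,uv,z):
    K,R,t=C; o=-R.T@t; d=R.T@np.linalg.inv(K)@np.array([uv[0],uv[1],1.]); return o+d*(z-o[2])/d[2]
def proj(C,X):
    K,R,t=C; p=K@(R@np.array(X)+t); return p[:2]/p[2]
E
python3 - <<'E'
from h import *
for n in("top","scene"):
    C,im=snap(n,n+"0",1.4); print(n,-C[1].T@C[2]); cv2.imwrite(f"pics/{n}0_raw.png",im)
print(robot.observe())
E
```

```text
top [ 0.38228794 -0.03180972  1.35191571]
scene [ 1.0193918  -0.72510263  0.88149922]
{'clock': 0.1, 'joint_pos': array([-1.26451533e+00,  2.07372691e-01,  1.54281974e+00,  1.75802694e-05,
        1.39349053e+00, -1.50487845e-01]), 'qvel': array([ 0.00129845, -0.00049116, -0.00416978,  0.00088753, -0.00126614,
        0.00059278]), 'joint_efforts': array([ 6.83655594e-05, -3.84090865e+01, -2.92548144e+01, -1.20762297e-04,
        4.87156343e-03,  3.29421503e-06]), 'tcp_pos': array([ 0.25338821, -0.51536503,  0.21601628]), 'orientation': array([ 9.74033260e-01,  2.26402551e-01, -7.27069173e-05, -1.04265499e-03]), 'ft_force': array([-0.07817689, -0.39992938,  0.24096502]), 'wrist_torque': array([ 0.00139261, -0.03105052,  0.02756538]), 'grip_force': 0.0, 'grip_width': 0.08543970930311588}
```

View pics/top0.png

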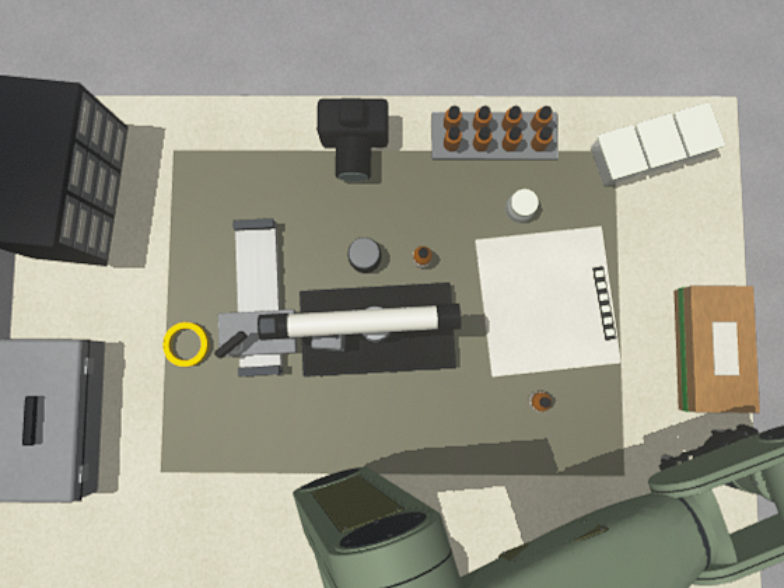

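View pics/scene0.png

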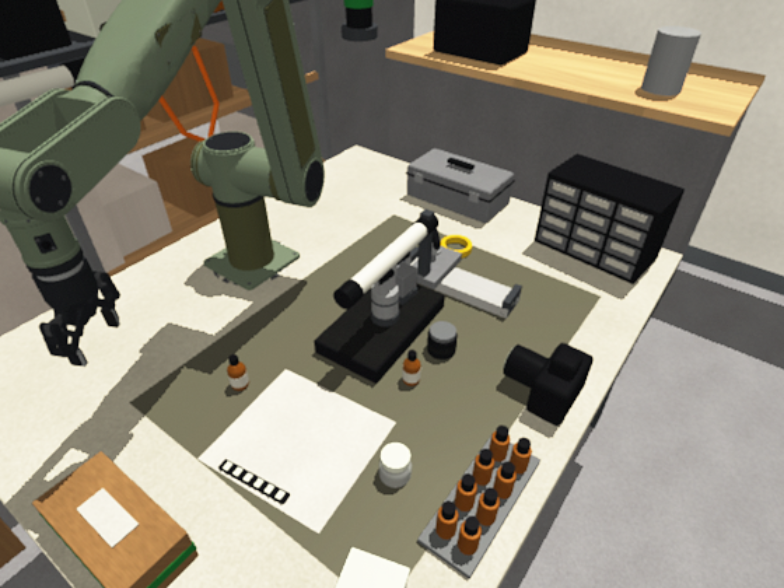

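The top view shows the stand (corners about (300,291), (452,284), (456,368), (305,377)). The lamp is forward over two canisters, square at about (328,340) and straight at about (375,322). The knob bar runs from (219,354) to (245,336), which is about 2.6 rad (tight). The sheet is at right and the scale bar at its right edge.

Run:
```python
from h import *
C=cam("top")
def r(p,z): return ray(C,np.array(p)/1.4,z)[:2]
S=[r(p,.04) for p in [(300,291),(452,284),(456,368),(305,377)]]
print("stand",np.round(S,4)); c=np.mean(S,0); 
yaw=lambda v: np.degrees(np.arctan2(v[1],v[0]))
print(c,"sizes",[np.linalg.norm(S[i]-S[i-1]) for i in range(4)],"ydir yaw-90",yaw(S[0]+S[3]-S[1]-S[2])-90)
T=[r((258,325),.2),r((460,316),.2)]; print("tube",T,np.linalg.norm(T[0]-T[1]),yaw(T[0]-T[1])-90)
k=[r((219,354),.11),r((245,336),.11)];print("knob",np.mean(k,0),np.linalg.norm(k[0]-k[1]),yaw(k[0]-k[1])-90)
W=[r(p,.002) for p in [(475,240),(602,227),(620,362),(492,377)]]
print("sheet",np.round(W,4),np.mean(W,0),[np.linalg.norm(W[i]-W[i-1]) for i in range(4)],yaw(W[0]+W[3]-W[1]-W[2])-90)
for n,p,z in [("amber_a",(542,401),.085),("amber_b",(422,255),.085),("jar",(524,204),.06),("lens",(364,254),.062),("tape",(186,344),.02)]: print(n,r(p,z))
th=np.radians(yaw(T[0]-T[1])-90); R=np.array([[np.cos(th),-np.sin(th)],[np.sin(th),np.cos(th)]])
print("predicted knob",c+R@[-.022,.275],"lampmid",c)
im=cv2.imread("pics/top0_raw.png")[185:285,140:340]; cv2.imwrite("pics/crop.png",cv2.resize(im,None,fx=4,fy=4,interpolation=cv2.INTER_CUBIC))
```

```text
stand [[ 0.529   0.1523]
 [ 0.5447 -0.1485]
 [ 0.3796 -0.1558]
 [ 0.3599  0.139 ]]
[ 0.45328547 -0.00322425] sizes [np.float64(0.16954558311946433), np.float64(0.3011582080393848), np.float64(0.1652992664029738), np.float64(0.29545243077820127)] ydir yaw-90 3.3956487387076066
tube [array([0.45142934, 0.20142114]), array([ 0.46926958, -0.14787426])] 0.34975069729451214 2.9238385051598925
knob [0.41928161 0.26710494] 0.0582541909001288 35.412186598158115
sheet [[ 0.6405 -0.1992]
 [ 0.6688 -0.4591]
 [ 0.3938 -0.4879]
 [ 0.362  -0.2314]] [ 0.51627522 -0.34437962] [np.float64(0.2802587250808523), np.float64(0.2614541245908816), np.float64(0.2764894543810067), np.float64(0.2584559490436102)] 6.6370929874264135
amber_a [ 0.31934068 -0.31216809]
amber_b [ 0.5948576 -0.0871219]
jar [ 0.70178489 -0.28885668]
lens [0.6000878  0.02528539]
tape [0.42330423 0.38098904]
predicted knob [0.41728678 0.27029558] lampmid [ 0.45328547 -0.00322425]
```

View pics/crop.png

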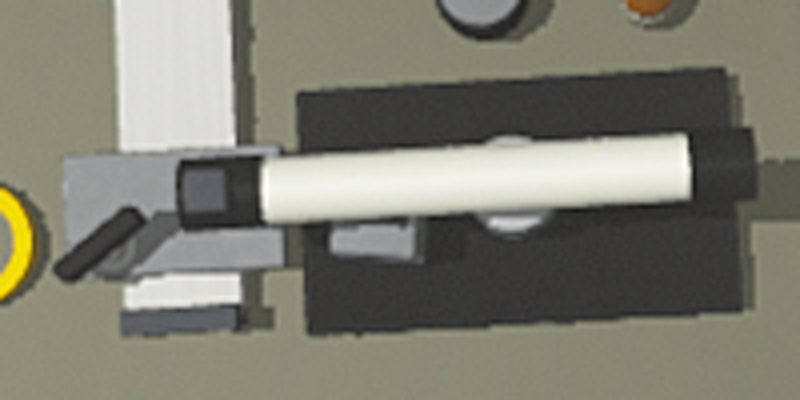

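The pose checks out: the bar is 32° from slack direction mod 180°, so the knob is at about 2.58 rad. The canisters are square and straight, with none at y=-95. Last joint range allows the whole knob turn in one grasp.

```bash
cat >> h.py <<'E'
def go(x,y,z,yaw=None,s=None):
    "row for world TCP target; yaw = world direction of tool y, deg (any half turn kept in range)"
    s=robot.observe(); R=Ro.from_quat(s["orientation"]).as_matrix()
    cur=np.degrees(np.arctan2(R[1,1],R[0,1])); d=R.T@(np.array([x,y,z])-s["tcp_pos"])/.8
    q6=np.degrees(s["joint_pos"][5]); q1n=np.degrees(np.arctan2(y,x)); q1=np.degrees(s["joint_pos"][0])
    out=[]
    for k in ([0] if yaw is None else range(-3,4)):
        ty=cur if yaw is None else yaw+180*k
        # tool y angle = q1 - q6
        base=q1-q6; tgt=base+((ty-cur))
        n=q1n-tgt
        if abs(n)<158: out.append((round(-np.radians(ty-cur)/2,4),round(n,1)))
    print(dict(zip(("dx","dy","dz"),np.round(d,4))),"spin,q6:",out,"rows",round(np.linalg.norm(d)*16,1),"cur",round(cur,1),"q6",round(q6,1),"q1",round(q1,1),"tilt",np.round(R[:,2],3))
E
python3 - <<'E'
from h import *
go(.45,-.2,.38); go(.418,.268,.26,35.4)
E
```

```text
{'dx': np.float64(0.3945), 'dy': np.float64(-0.2458), 'dz': np.float64(-0.2043)} spin,q6: [(np.float64(-0.0), np.float64(39.9))] rows 8.1 cur -63.8 q6 -8.6 q1 -72.5 tilt [-0.001  0.002 -1.   ]
{'dx': np.float64(0.6166), 'dy': np.float64(-0.7882), 'dz': np.float64(-0.0531)} spin,q6: [(np.float64(-0.8659), np.float64(-2.7))] rows 16.0 cur -63.8 q6 -8.6 q1 -72.5 tilt [-0.001  0.002 -1.   ]
```

>>> step_arm([
  {"dx": 0.03,"dy": -0.02,"dz": -0.06,"spin": 0,"jaw": 1},
  {"dx": 0.3945,"dy": -0.2458,"dz": -0.2043,"spin": -0.4,"jaw": 1},
  {"dx": 0.3945,"dy": -0.2458,"dz": -0.2043,"spin": -0.4,"jaw": 1},
  {"dx": 0.3945,"dy": -0.2458,"dz": -0.2043,"spin": -0.4,"jaw": 1},
  {"dx": 0.3945,"dy": -0.2458,"dz": -0.2043,"spin": -0.4,"jaw": 1},
  {"dx": 0.3945,"dy": -0.2458,"dz": -0.2043,"spin": -0.5,"jaw": 1},
  {"dx": 0.3945,"dy": -0.2458,"dz": -0.2043,"spin": -0.6,"jaw": 1},
  {"dx": 0.3945,"dy": -0.2458,"dz": -0.2043,"spin": -0.7,"jaw": 1},
  {"dx": 0.3945,"dy": -0.2458,"dz": -0.2043,"spin": -0.8659,"jaw": 1},
  {"dx": 0.3945,"dy": -0.2458,"dz": -0.2043,"spin": -0.8659,"jaw": 1},
], newtons=50)

```text
clock: 1.1
tcp_pos: [0.4516, -0.198, 0.3817]
orientation: [0.615, 0.789, 0.0, 0.001]
ft_force: [0.3, -0.4, -0.7]
grip_width: 0.0852
grip_force: 0.0
```

Run:
```python
from h import *
go(.418,.268,.28,35.4)
```

```text
{'dx': np.float64(0.5753), 'dy': np.float64(0.1014), 'dz': np.float64(0.1267)} spin,q6: [(np.float64(-0.1854), np.float64(-2.7))] rows 9.6 cur 14.1 q6 -47.9 q1 -33.8 tilt [ 0.002 -0.001 -1.   ]
```

>>> step_arm([
  {"dx": 0.5753,"dy": 0.1014,"dz": 0.0,"spin": -0.1854,"jaw": 1},
  {"dx": 0.5753,"dy": 0.1014,"dz": 0.0,"spin": -0.1854,"jaw": 1},
  {"dx": 0.5753,"dy": 0.1014,"dz": 0.0,"spin": -0.1854,"jaw": 1},
  {"dx": 0.5753,"dy": 0.1014,"dz": 0.0,"spin": -0.1854,"jaw": 1},
  {"dx": 0.5753,"dy": 0.1014,"dz": 0.0,"spin": -0.1854,"jaw": 1},
  {"dx": 0.5753,"dy": 0.1014,"dz": 0.0,"spin": -0.1854,"jaw": 1},
  {"dx": 0.5753,"dy": 0.1014,"dz": 0.0,"spin": -0.1854,"jaw": 1},
  {"dx": 0.5753,"dy": 0.1014,"dz": 0.1267,"spin": -0.1854,"jaw": 1},
  {"dx": 0.5753,"dy": 0.1014,"dz": 0.1267,"spin": -0.1854,"jaw": 1},
  {"dx": 0.5753,"dy": 0.1014,"dz": 0.1267,"spin": -0.1854,"jaw": 1},
])

```text
clock: 2.1
tcp_pos: [0.421, 0.2639, 0.2812]
orientation: [0.463, 0.886, 0.0, 0.0]
ft_force: [0.9, 0.3, -0.6]
grip_width: 0.0847
grip_force: 0.0
```

>>> step_arm([
  {"dx": 0,"dy": 0,"dz": 0,"spin": 0,"jaw": 1},
  {"dx": 0,"dy": 0,"dz": 0,"spin": 0,"jaw": 1},
  {"dx": 0,"dy": 0,"dz": 0,"spin": 0,"jaw": 1},
])

```text
clock: 2.4
tcp_pos: [0.4223, 0.2618, 0.2835]
orientation: [0.464, 0.886, 0.0, 0.001]
ft_force: [0.2, -0.4, 0.7]
grip_width: 0.0855
grip_force: 0.0
```

Run:
```python
from h import *
C,im=snap("wrist","w1")
for z in(.097,.11): print(proj(C,[.418,.268,z]))
import pickle; pickle.dump(C,open("w1.pkl","wb"))
go(.418,.268,.092,35.4)
```

```text
[277.82446952 170.60848028]
[277.82895129 173.52783605]
{'dx': np.float64(0.01), 'dy': np.float64(-0.0009), 'dz': np.float64(0.2399)} spin,q6: [(np.float64(-0.0062), np.float64(-2.7))] rows 3.8 cur 34.7 q6 -12.9 q1 21.8 tilt [ 0.003  0.001 -1.   ]
```

View pics/w1.png

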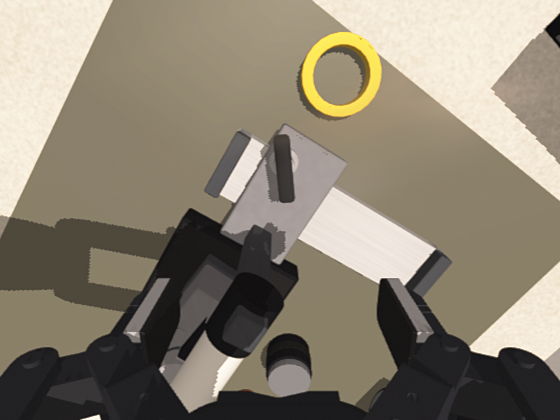

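The wrist view shows the knob bar from about (281,138) to (288,198), slightly right of my predicted (278,173). The carriage is below it and the lamp's end is clear.

Run:
```python
from h import *
import pickle; C=pickle.load(open("w1.pkl","rb"))
im=cv2.imread("pics/w1.png"); g=im.max(2)[125:215,255:310]
m=(g<62).astype(np.uint8); n,l,s,c=cv2.connectedComponentsWithStats(m)
i=1+np.argmax(s[1:,4]); print(s[i],c[i]+[255,125])
pts=np.argwhere(l==i)[:,::-1]+[255,125]; r=cv2.minAreaRect(pts.astype(np.float32)); b=cv2.boxPoints(r); print(r)
e=sorted([tuple((b[j]+b[(j+1)%4])/2) for j in range(4) if np.linalg.norm(b[j]-b[(j+1)%4])<30],key=lambda p:p[1]); print(e)
a=[ray(C,p,.1) for p in e]; d=a[0]-a[1]; print(a,np.mean(a,0),np.hypot(*d[:2]),np.degrees(np.arctan2(d[1],d[0]))-90)
```

```text
[ 19  17  20  60 743] [283.56123822 174.40376851]
((283.7171936035156, 171.38934326171875), (60.29680633544922, 15.119468688964844), 84.80557250976562)
[(np.float32(280.98767), np.float32(141.36476)), (np.float32(286.44672), np.float32(201.41393))]
[array([0.40372493, 0.29398735, 0.1       ]), array([0.44319237, 0.24715268, 0.1       ])] [0.42345865 0.27057001 0.1       ] 0.061246757073761864 40.12074941284408
```

Run:
```python
from h import *
go(.4225,.270,.093,35)
```

```text
{'dx': np.float64(0.0089), 'dy': np.float64(0.0051), 'dz': np.float64(0.2387)} spin,q6: [(np.float64(-0.0027), np.float64(-2.4))] rows 3.8 cur 34.7 q6 -12.9 q1 21.8 tilt [ 0.003  0.001 -1.   ]
```

>>> step_arm([
  {"dx": 0.0089,"dy": 0.0051,"dz": 0.05,"spin": 0,"jaw": 1},
  {"dx": 0.0089,"dy": 0.0051,"dz": 0.1,"spin": 0,"jaw": 1},
  {"dx": 0.0089,"dy": 0.0051,"dz": 0.15,"spin": 0,"jaw": 1},
  {"dx": 0.0089,"dy": 0.0051,"dz": 0.19,"spin": 0,"jaw": 1},
  {"dx": 0.0089,"dy": 0.0051,"dz": 0.22,"spin": 0,"jaw": 1},
  {"dx": 0.0089,"dy": 0.0051,"dz": 0.2387,"spin": 0,"jaw": 1},
  {"dx": 0.0089,"dy": 0.0051,"dz": 0.2387,"spin": 0,"jaw": 1},
  {"dx": 0.0089,"dy": 0.0051,"dz": 0.2387,"spin": 0,"jaw": 1},
])

```text
clock: 3.25
tcp_pos: [0.4224, 0.2701, 0.0929]
orientation: [0.464, 0.886, 0.001, 0.001]
ft_force: [0.4, 0.6, -0.1]
grip_width: 0.0851
grip_force: 0.0
```

>>> step_arm([
  {"dx": 0,"dy": 0,"dz": 0,"spin": 0,"jaw": -0.3},
  {"dx": 0,"dy": 0,"dz": 0,"spin": 0,"jaw": -0.6},
  {"dx": 0,"dy": 0,"dz": 0,"spin": 0,"jaw": -1},
  {"dx": 0,"dy": 0,"dz": 0,"spin": 0,"jaw": -1},
  {"dx": 0,"dy": 0,"dz": 0,"spin": 0,"jaw": -1},
  {"dx": 0,"dy": 0,"dz": 0,"spin": 0,"jaw": -1},
  {"dx": 0,"dy": 0,"dz": 0,"spin": 0,"jaw": -1},
  {"dx": 0,"dy": 0,"dz": 0,"spin": 0,"jaw": -1},
], newtons=50)

```text
clock: 4.05
tcp_pos: [0.4228, 0.2716, 0.0924]
orientation: [0.464, 0.886, 0.002, 0.001]
ft_force: [5.1, 3.8, -0.6]
grip_width: 0.0136
grip_force: 47.6
```

Run:
```python
from h import *
s=robot.observe(); print(s["tcp_pos"],s["grip_width"],s["grip_force"],s["ft_force"],s["wrist_torque"])
go(.4225,.270,.093,35)
```

```text
[0.42276651 0.27164124 0.09243928] 0.013624346588705033 47.648004512884654 [ 5.08729312  3.77325371 -0.59550813] [ 0.57510225 -0.64515233  0.07569686]
{'dx': np.float64(-0.0015), 'dy': np.float64(-0.0014), 'dz': np.float64(-0.0007)} spin,q6: [(np.float64(-0.002), np.float64(-2.4))] rows 0.0 cur 34.8 q6 -12.0 q1 22.8 tilt [ 0.004  0.003 -1.   ]
```

>>> step_arm([
  {"dx": 0,"dy": 0.003,"dz": 0,"spin": -0.05,"jaw": -1},
  {"dx": 0,"dy": 0.003,"dz": 0,"spin": -0.11,"jaw": -1},
  {"dx": 0,"dy": 0.003,"dz": 0,"spin": -0.17,"jaw": -1},
  {"dx": 0,"dy": 0.003,"dz": 0,"spin": -0.23,"jaw": -1},
  {"dx": 0,"dy": 0.003,"dz": 0,"spin": -0.29,"jaw": -1},
  {"dx": 0,"dy": 0.003,"dz": 0,"spin": -0.35,"jaw": -1},
  {"dx": 0,"dy": 0.003,"dz": 0,"spin": -0.41,"jaw": -1},
  {"dx": 0,"dy": 0.003,"dz": 0,"spin": -0.47,"jaw": -1},
  {"dx": 0,"dy": 0.003,"dz": 0,"spin": -0.53,"jaw": -1},
  {"dx": 0,"dy": 0.003,"dz": 0,"spin": -0.59,"jaw": -1},
])

```text
clock: 5.05
tcp_pos: [0.4235, 0.2735, 0.0924]
orientation: [-0.11, 0.994, 0.002, 0.001]
ft_force: [0.0, 5.2, 2.5]
grip_width: 0.0134
grip_force: 48.1
```

Run:
```python
from h import *
s=robot.observe(); print(s["tcp_pos"],s["grip_width"],s["grip_force"],s["ft_force"],s["wrist_torque"])
go(.4225,.270,.093,35+135)
```

```text
[0.42350577 0.27353983 0.09241834] 0.013376714710748888 48.079612569417804 [0.03615821 5.18037225 2.47656543] [ 0.93985164 -0.14461634 -0.12842089]
{'dx': np.float64(0.0022), 'dy': np.float64(-0.004), 'dz': np.float64(-0.0007)} spin,q6: [(np.float64(0.9826), np.float64(42.5)), (np.float64(-0.5882), np.float64(-137.5))] rows 0.1 cur 102.6 q6 -79.8 q1 22.9 tilt [ 0.002  0.004 -1.   ]
```

>>> step_arm([
  {"dx": 0,"dy": 0.002,"dz": 0,"spin": -0.06,"jaw": -1},
  {"dx": 0,"dy": 0.002,"dz": 0,"spin": -0.12,"jaw": -1},
  {"dx": 0,"dy": 0.002,"dz": 0,"spin": -0.18,"jaw": -1},
  {"dx": 0,"dy": 0.002,"dz": 0,"spin": -0.24,"jaw": -1},
  {"dx": 0,"dy": 0.002,"dz": 0,"spin": -0.3,"jaw": -1},
  {"dx": 0,"dy": 0.002,"dz": 0,"spin": -0.36,"jaw": -1},
  {"dx": 0,"dy": 0.002,"dz": 0,"spin": -0.42,"jaw": -1},
  {"dx": 0,"dy": 0.002,"dz": 0,"spin": -0.48,"jaw": -1},
  {"dx": 0,"dy": 0.002,"dz": 0,"spin": -0.54,"jaw": -1},
  {"dx": 0,"dy": 0.002,"dz": 0,"spin": -0.58,"jaw": -1},
])

```text
clock: 6.05
tcp_pos: [0.4221, 0.2749, 0.0924]
orientation: [-0.636, 0.772, 0.001, 0.001]
ft_force: [-2.0, 5.3, 4.2]
grip_width: 0.0136
grip_force: 48.4
```

>>> step_arm([
  {"dx": 0,"dy": 0,"dz": 0,"spin": 0,"jaw": -1},
  {"dx": 0,"dy": 0,"dz": 0,"spin": 0,"jaw": -1},
])

```text
clock: 6.25
tcp_pos: [0.4222, 0.2749, 0.0923]
orientation: [-0.635, 0.773, 0.001, 0.001]
ft_force: [-2.3, 4.8, 4.4]
grip_width: 0.0138
grip_force: 48.6
```

Run:
```python
from h import *
s=robot.observe(); p=s["tcp_pos"]; print(p,s["grip_width"],s["grip_force"],s["ft_force"],s["wrist_torque"])
d=.158*np.array([np.cos(np.radians(3.2)),np.sin(np.radians(3.2))])
go(p[0]+d[0],p[1]+d[1],p[2])
```

```text
[0.42221071 0.27487605 0.09234469] 0.013823100477240637 48.60312790129683 [-2.33869375  4.78400191  4.41599792] [0.86766    0.31303206 0.06405278]
{'dx': np.float64(-0.0492), 'dy': np.float64(-0.1913), 'dz': np.float64(-0.0001)} spin,q6: [(np.float64(-0.0), np.float64(-142.8))] rows 3.2 cur 168.8 q6 -145.7 q1 23.1 tilt [-0.     0.003 -1.   ]
```

>>> step_arm([
  {"dx": -0.005,"dy": -0.019,"dz": 0,"spin": 0,"jaw": -1},
  {"dx": -0.0107,"dy": -0.042,"dz": 0,"spin": 0,"jaw": -1},
  {"dx": -0.0166,"dy": -0.065,"dz": 0,"spin": 0,"jaw": -1},
  {"dx": -0.0225,"dy": -0.088,"dz": 0,"spin": 0,"jaw": -1},
  {"dx": -0.0284,"dy": -0.111,"dz": 0,"spin": 0,"jaw": -1},
  {"dx": -0.0343,"dy": -0.134,"dz": 0,"spin": 0,"jaw": -1},
  {"dx": -0.04,"dy": -0.156,"dz": 0,"spin": 0,"jaw": -1},
  {"dx": -0.0445,"dy": -0.174,"dz": 0,"spin": 0,"jaw": -1},
  {"dx": -0.0475,"dy": -0.185,"dz": 0,"spin": 0,"jaw": -1},
  {"dx": -0.0492,"dy": -0.192,"dz": 0,"spin": 0,"jaw": -1},
])

```text
clock: 7.25
tcp_pos: [0.572, 0.2842, 0.0921]
orientation: [-0.635, 0.773, 0.007, -0.008]
ft_force: [-30.4, 2.8, 26.0]
grip_width: 0.0133
grip_force: 51.6
```

>>> step_arm([
  {"dx": 0,"dy": 0,"dz": 0,"spin": 0,"jaw": -1},
  {"dx": 0,"dy": 0,"dz": 0,"spin": 0,"jaw": -1},
])

```text
clock: 7.45
tcp_pos: [0.5718, 0.2842, 0.0922]
orientation: [-0.635, 0.772, 0.006, -0.007]
ft_force: [-21.4, 2.8, 19.2]
grip_width: 0.0133
grip_force: 50.6
```

Run:
```python
from h import *
s=robot.observe(); p=s["tcp_pos"]; print(p,s["grip_width"],s["grip_force"],s["ft_force"],s["wrist_torque"])
print(np.linalg.norm(p-[.4222,.2749,.0923]));go(*p)
C,im=snap("top","top1",1.4)
```

```text
[0.57178717 0.28417672 0.09215876] 0.013347671407966132 50.63947194910725 [-21.38604902   2.75451329  19.19123508] [ 0.55156742  3.73800152 -0.04882662]
0.14987461584214293
{'dx': np.float64(0.0), 'dy': np.float64(0.0), 'dz': np.float64(0.0)} spin,q6: [(np.float64(-0.0), np.float64(-142.6))] rows 0.0 cur 168.9 q6 -150.5 q1 18.5 tilt [-0.02  0.   -1.  ]
```

View pics/top1.png

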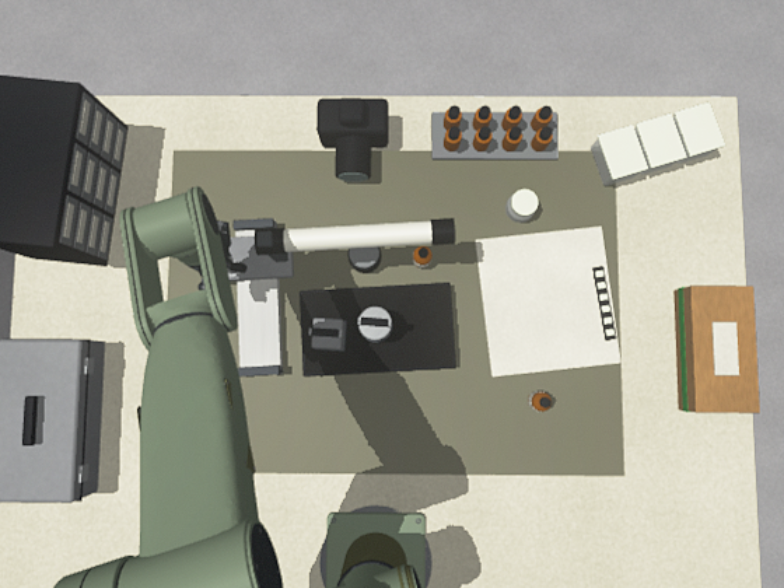

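The lamp tube has moved back to about row 236, from 321. Both canisters are uncovered: square at (327,332) and straight at (375,323), with handle bars roughly along y. I'll measure the lamp's travel precisely.

Run:
```python
from h import *
C=cam("top")
a=cv2.imread("pics/top0_raw.png"); b=cv2.resize(cv2.imread("pics/top1.png"),(560,420),interpolation=cv2.INTER_AREA)
for im,r0 in((a,215),(b,155)):
    P=[]
    for u in (220,250,280,295):
        col=im[r0:r0+30,u].astype(int); w=col.min(1)>170; rows=np.where(w)[0]+r0; P.append(ray(C,(u,rows.mean()),.2)[:2]); 
    print(np.round(P,4))
# rail stops / plate edges
for n,p,z in[("rear stop inner",(255,229),.06),("plate rear edge",(250,246),.055)]: print(n,ray(C,np.array(p)/1.4,z))
cv2.imwrite("pics/c2.png",cv2.resize(b[145:285,150:300],None,fx=4,fy=4,interpolation=cv2.INTER_CUBIC))
```

```text
[[ 0.4536  0.1148]
 [ 0.4589  0.0422]
 [ 0.463  -0.0304]
 [ 0.4656 -0.0667]]
[[ 0.6046  0.1177]
 [ 0.6088  0.0441]
 [ 0.6141 -0.0295]
 [ 0.6168 -0.0663]]
rear stop inner [0.64913715 0.24078406 0.06      ]
plate rear edge [0.61604171 0.25079423 0.055     ]
```

View pics/c2.png

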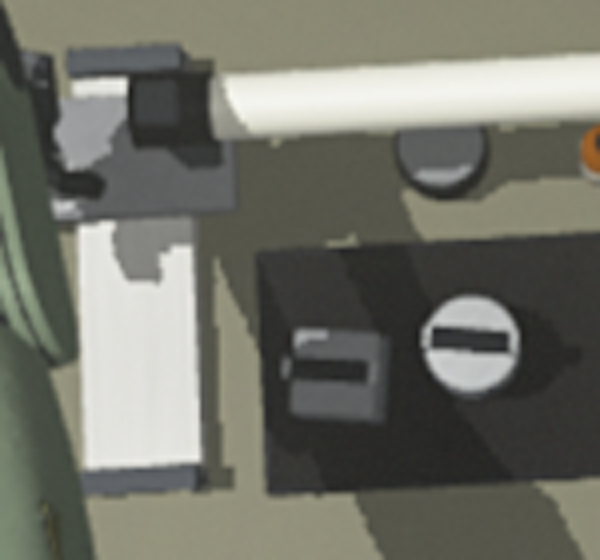

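The travel measures about 151 mm. The carriage now resists 20 N with the clamp slack and its gaps to the two stops are symmetric, so it is at the rear stop. Next: tighten.

>>> step_arm([
  {"dx": 0,"dy": 0,"dz": 0,"spin": 0.06,"jaw": -1},
  {"dx": 0,"dy": 0,"dz": 0,"spin": 0.12,"jaw": -1},
  {"dx": 0,"dy": 0,"dz": 0,"spin": 0.18,"jaw": -1},
  {"dx": 0,"dy": 0,"dz": 0,"spin": 0.24,"jaw": -1},
  {"dx": 0,"dy": 0,"dz": 0,"spin": 0.3,"jaw": -1},
  {"dx": 0,"dy": 0,"dz": 0,"spin": 0.36,"jaw": -1},
  {"dx": 0,"dy": 0,"dz": 0,"spin": 0.42,"jaw": -1},
  {"dx": 0,"dy": 0,"dz": 0,"spin": 0.48,"jaw": -1},
  {"dx": 0,"dy": 0,"dz": 0,"spin": 0.54,"jaw": -1},
  {"dx": 0,"dy": 0,"dz": 0,"spin": 0.6,"jaw": -1},
])

```text
clock: 8.5
tcp_pos: [0.5732, 0.2829, 0.0922]
orientation: [-0.086, 0.996, -0.0, -0.008]
ft_force: [-17.7, 0.4, 16.6]
grip_width: 0.0136
grip_force: 50.7
```

>>> step_arm([
  {"dx": 0,"dy": 0,"dz": 0,"spin": 0.06,"jaw": -1},
  {"dx": 0,"dy": 0,"dz": 0,"spin": 0.12,"jaw": -1},
  {"dx": 0,"dy": 0,"dz": 0,"spin": 0.18,"jaw": -1},
  {"dx": 0,"dy": 0,"dz": 0,"spin": 0.24,"jaw": -1},
  {"dx": 0,"dy": 0,"dz": 0,"spin": 0.3,"jaw": -1},
  {"dx": 0,"dy": 0,"dz": 0,"spin": 0.36,"jaw": -1},
  {"dx": 0,"dy": 0,"dz": 0,"spin": 0.42,"jaw": -1},
  {"dx": 0,"dy": 0,"dz": 0,"spin": 0.48,"jaw": -1},
  {"dx": 0,"dy": 0,"dz": 0,"spin": 0.54,"jaw": -1},
  {"dx": 0,"dy": 0,"dz": 0,"spin": 0.57,"jaw": -1},
])

```text
clock: 9.5
tcp_pos: [0.5726, 0.2811, 0.0922]
orientation: [0.465, 0.885, -0.006, -0.007]
ft_force: [-20.1, -4.2, 20.0]
grip_width: 0.014
grip_force: 51.7
```

Run:
```python
from h import *
s=robot.observe(); p=s["tcp_pos"]; print(p,s["grip_width"],s["grip_force"],s["ft_force"],s["wrist_torque"])
go(*p)
```

```text
[0.57261798 0.2811295  0.09222567] 0.013989628063258623 51.67823355412111 [-20.13546598  -4.18939865  19.95653418] [-0.67778405  3.47253103  0.22357463]
{'dx': np.float64(0.0), 'dy': np.float64(0.0), 'dz': np.float64(0.0)} spin,q6: [(np.float64(-0.0), np.float64(-8.5))] rows 0.0 cur 34.6 q6 -16.3 q1 18.4 tilt [-0.018 -0.005 -1.   ]
```

>>> step_arm([
  {"dx": 0.0036,"dy": -0.005,"dz": 0,"spin": 0,"jaw": -1},
  {"dx": 0.0036,"dy": -0.005,"dz": 0,"spin": 0,"jaw": 0},
  {"dx": 0.0036,"dy": -0.005,"dz": 0,"spin": 0,"jaw": 0.5},
  {"dx": 0.0036,"dy": -0.005,"dz": 0,"spin": 0,"jaw": 0.5},
  {"dx": 0.0036,"dy": -0.005,"dz": -0.04,"spin": 0,"jaw": 0.5},
  {"dx": 0.0036,"dy": -0.005,"dz": -0.1,"spin": 0,"jaw": 0.5},
  {"dx": 0.0036,"dy": -0.005,"dz": -0.16,"spin": 0,"jaw": 0.5},
  {"dx": 0.0036,"dy": -0.005,"dz": -0.22,"spin": 0,"jaw": 0.5},
  {"dx": 0.0036,"dy": -0.005,"dz": -0.28,"spin": 0,"jaw": 0.5},
  {"dx": 0.0036,"dy": -0.005,"dz": -0.32,"spin": 0,"jaw": 0.5},
])

```text
clock: 10.5
tcp_pos: [0.5771, 0.2825, 0.3521]
orientation: [0.464, 0.886, 0.002, 0.002]
ft_force: [0.1, 0.5, 0.1]
grip_width: 0.0637
grip_force: 0.0
```

Run:
```python
from h import *
s=robot.observe(); print(s["tcp_pos"],s["ft_force"])
C=cam("top"); im=np.array(robot.camera("top"))[:,:,::-1]
# handle bars: from crop c2 picks (x/4+150, y/4+145)
f=lambda p:(p[0]/4+150,p[1]/4+145)
for n,a,b,z in[("square",(288,367),(368,371),.158),("straight",(431,338),(510,344),.166)]:
    A,B=ray(C,f(a),z),ray(C,f(b),z); d=A-B; print(n,(A+B)/2,np.hypot(*d[:2]),"bar yaw",np.degrees(np.arctan2(d[1],d[0])))
cv2.imwrite("pics/c3.png",cv2.resize(im[145:285,150:300],None,fx=4,fy=4,interpolation=cv2.INTER_CUBIC))
go(.42,.06,.36,0)
```

```text
[0.5771374  0.28250153 0.35209688] [0.12100937 0.50244879 0.0553186 ]
square [0.44192178 0.08976095 0.158     ] 0.050261130471053524 bar yaw 87.52226304945803
straight [4.59545481e-01 4.01631344e-04 1.66000000e-01] 0.049360496624025335 bar yaw 86.02331803627163
{'dx': np.float64(-0.1159), 'dy': np.float64(-0.3223), 'dz': np.float64(-0.0066)} spin,q6: [(np.float64(0.3031), np.float64(8.1))] rows 5.5 cur 34.7 q6 -16.4 q1 18.4 tilt [ 0.014  0.005 -1.   ]
```

View pics/c3.png

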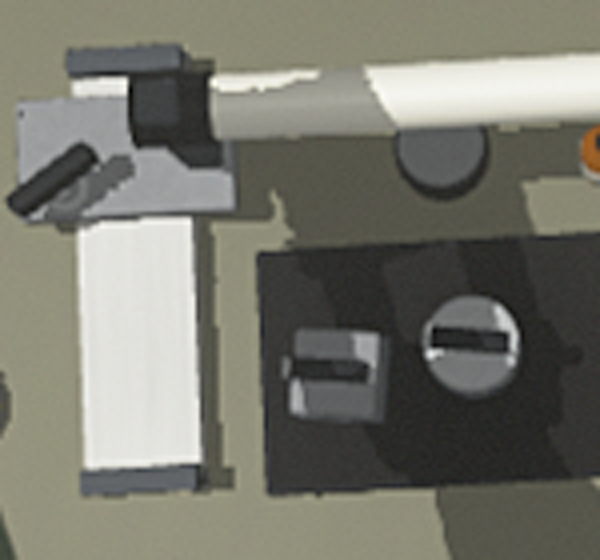

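The knob bar is at its tight angle, from about (10,205) to (90,150) in the crop, and the lamp is at the rear. Handle lengths come out at 50 and 49 mm, as they should. I'll take the straight canister first, then the square one.

Run:
```python
from h import *
go(.4595,.0005,.28,-4)
```

```text
{'dx': np.float64(-0.2047), 'dy': np.float64(-0.3255), 'dz': np.float64(0.0938)} spin,q6: [(np.float64(0.3381), np.float64(4.1))] rows 6.3 cur 34.7 q6 -16.4 q1 18.4 tilt [ 0.014  0.005 -1.   ]
```

>>> step_arm([
  {"dx": -0.2047,"dy": -0.3255,"dz": 0,"spin": 0.338,"jaw": 0.8},
  {"dx": -0.2047,"dy": -0.3255,"dz": 0,"spin": 0.338,"jaw": 0.8},
  {"dx": -0.2047,"dy": -0.3255,"dz": 0,"spin": 0.338,"jaw": 0.8},
  {"dx": -0.2047,"dy": -0.3255,"dz": 0,"spin": 0.338,"jaw": 0.8},
  {"dx": -0.2047,"dy": -0.3255,"dz": 0,"spin": 0.338,"jaw": 0.8},
  {"dx": -0.2047,"dy": -0.3255,"dz": 0.05,"spin": 0.338,"jaw": 0.8},
  {"dx": -0.2047,"dy": -0.3255,"dz": 0.0938,"spin": 0.338,"jaw": 0.8},
  {"dx": -0.2047,"dy": -0.3255,"dz": 0.0938,"spin": 0.338,"jaw": 0.8},
  {"dx": -0.2047,"dy": -0.3255,"dz": 0.0938,"spin": 0.338,"jaw": 0.8},
  {"dx": -0.2047,"dy": -0.3255,"dz": 0.0938,"spin": 0.338,"jaw": 0.8},
])

```text
clock: 11.55
tcp_pos: [0.4581, -0.0005, 0.2755]
orientation: [0.731, 0.683, 0.002, 0.002]
ft_force: [-0.5, 0.6, 0.8]
grip_width: 0.0766
grip_force: 0.0
```

Run:
```python
from h import *
C,im=snap("wrist","w2")
print("straight",proj(C,[.4595,.0004,.167]),"square",proj(C,[.442,.0898,.159]))
go(.4595,.0005,.155,-4)
```

```text
straight [279.08590104 199.87543745] square [247.1506331   82.78643272]
{'dx': np.float64(0.0012), 'dy': np.float64(0.0002), 'dz': np.float64(0.1513)} spin,q6: [(np.float64(0.001), np.float64(4.1))] rows 2.4 cur -3.9 q6 -7.0 q1 -10.9 tilt [ 0.007 -0.001 -1.   ]
```

View pics/w2.png

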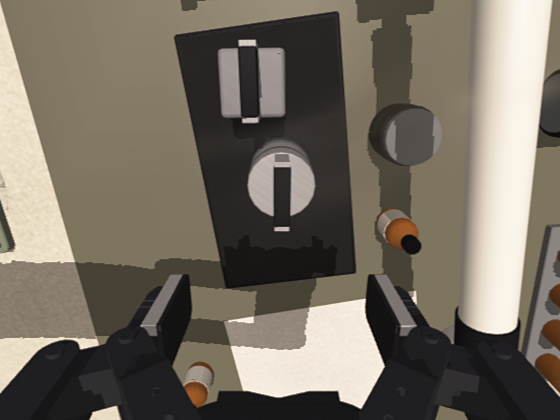

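The wrist view shows the straight canister's handle centred at (282,196) and the square's at (249,82). Both are within about 3 px of prediction, so I descend.

>>> step_arm([
  {"dx": 0.001,"dy": 0.001,"dz": 0.04,"spin": 0,"jaw": 0.8},
  {"dx": 0.001,"dy": 0.001,"dz": 0.08,"spin": 0,"jaw": 0.8},
  {"dx": 0.001,"dy": 0.001,"dz": 0.12,"spin": 0,"jaw": 0.8},
  {"dx": 0.001,"dy": 0.001,"dz": 0.15,"spin": 0,"jaw": 0.8},
  {"dx": 0.001,"dy": 0.001,"dz": 0.15,"spin": 0,"jaw": 0.4},
  {"dx": 0.001,"dy": 0.001,"dz": 0.15,"spin": 0,"jaw": -0.2},
  {"dx": 0.001,"dy": 0.001,"dz": 0.15,"spin": 0,"jaw": -1},
  {"dx": 0.001,"dy": 0.001,"dz": 0.15,"spin": 0,"jaw": -1},
  {"dx": 0.001,"dy": 0.001,"dz": 0.15,"spin": 0,"jaw": -1},
  {"dx": 0.001,"dy": 0.001,"dz": 0.15,"spin": 0,"jaw": -1},
], newtons=60)

```text
clock: 12.6
tcp_pos: [0.4568, -0.0, 0.1533]
orientation: [0.731, 0.682, 0.0, 0.001]
ft_force: [0.2, 0.1, 0.5]
grip_width: 0.0005
grip_force: 0.0
```

>>> step_arm([
  {"dx": 0,"dy": 0,"dz": 0,"spin": 0,"jaw": -1},
  {"dx": 0,"dy": 0,"dz": 0,"spin": 0,"jaw": -1},
  {"dx": 0,"dy": 0,"dz": 0,"spin": 0,"jaw": -1},
  {"dx": 0,"dy": 0,"dz": -0.01,"spin": 0,"jaw": -1},
  {"dx": 0,"dy": 0,"dz": -0.03,"spin": 0,"jaw": -1},
  {"dx": 0,"dy": 0,"dz": -0.06,"spin": 0,"jaw": -1},
  {"dx": 0,"dy": 0,"dz": -0.09,"spin": 0,"jaw": -1},
  {"dx": 0,"dy": 0,"dz": -0.12,"spin": 0,"jaw": -1},
  {"dx": 0,"dy": 0,"dz": -0.12,"spin": 0,"jaw": -1},
  {"dx": 0,"dy": 0,"dz": -0.12,"spin": 0,"jaw": -1},
])

```text
clock: 13.6
tcp_pos: [0.4564, 0.0001, 0.2488]
orientation: [0.731, 0.682, 0.0, 0.0]
ft_force: [0.5, 0.8, -0.8]
grip_width: -0.0
grip_force: 0.0
```

Run:
```python
from h import *
s=robot.observe(); print(s["ft_force"],s["tcp_pos"])
p=s["tcp_pos"]; go(.5725,-.3077,p[2])
```

```text
[ 0.51266736  0.75692701 -0.77164984] [4.56416883e-01 6.18044323e-05 2.48832767e-01]
{'dx': np.float64(-0.3738), 'dy': np.float64(0.1713), 'dz': np.float64(0.0002)} spin,q6: [(np.float64(-0.0), np.float64(-24.3))] rows 6.6 cur -4.0 q6 -6.9 q1 -10.9 tilt [ 0.001 -0.    -1.   ]
```

Missed: the jaws closed on nothing. Looking again.

Run:
```python
from h import *
import pickle
C,im=snap("wrist","w3"); pickle.dump(C,open("w3.pkl","wb"))
print("straight",proj(C,[.4595,.0004,.167]),"square",proj(C,[.442,.0898,.159]))
```

```text
straight [282.27736429 211.38224469] square [247.13948576  82.65364671]
```

View pics/w3.png

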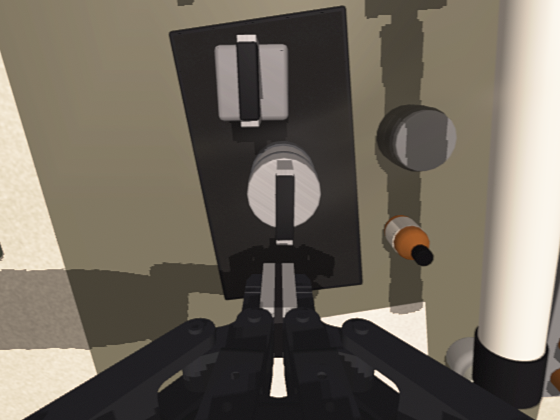

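Run:
```python
from h import *
import pickle
C=pickle.load(open("w3.pkl","rb")); T=cam("top")
s=robot.observe(); p=s["tcp_pos"]; R=Ro.from_quat(s["orientation"]).as_matrix()
print(p,"tip",proj(C,p+R@[0,0,.014]),"tcp",proj(C,p))
print("bar near end",proj(C,[.4585,-.0245,.167]),"lid c",proj(C,[.4595,.0004,.128]), "base far", proj(C,[.4595,.0004,.04]))
im=np.array(robot.camera("top"))[:,:,::-1]
cv2.imwrite("pics/c4.png",cv2.resize(im[130:300,130:350],None,fx=3.5,fy=3.5,interpolation=cv2.INTER_CUBIC))
```

```text
[4.55707096e-01 1.49443971e-04 2.47766316e-01] tip [276.77932857 252.5029374 ] tcp [276.72404905 264.66882496]
bar near end [283.11719737 242.78958188] lid c [281.72335466 195.99612377] base far [280.87644804 172.47557971]
```

View pics/c4.png

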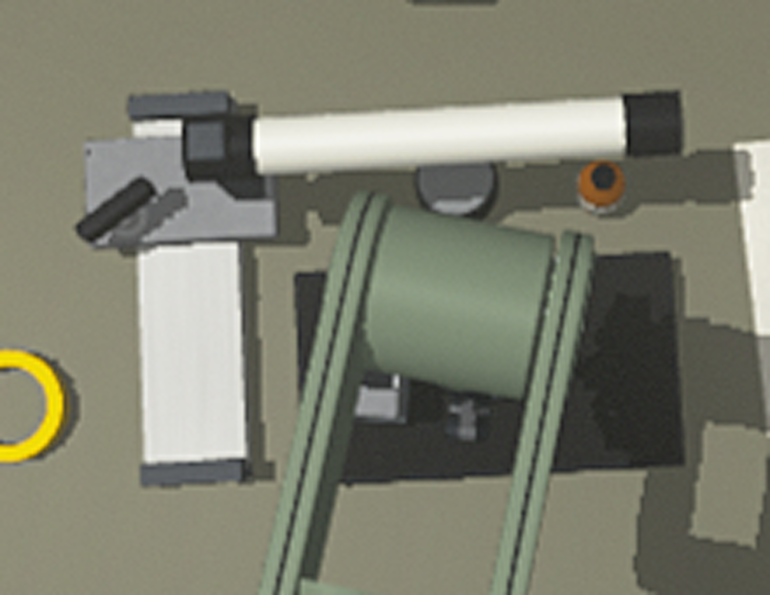

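>>> step_arm([
  {"dx": 0,"dy": 0,"dz": 0,"spin": 0,"jaw": 0.8},
  {"dx": 0,"dy": 0.004,"dz": 0,"spin": 0,"jaw": 0.8},
  {"dx": 0,"dy": 0.004,"dz": 0,"spin": 0,"jaw": 0.8},
  {"dx": 0,"dy": 0.004,"dz": 0,"spin": 0,"jaw": 0.8},
  {"dx": 0,"dy": 0.004,"dz": 0.03,"spin": 0,"jaw": 0.8},
  {"dx": 0,"dy": 0.004,"dz": 0.06,"spin": 0,"jaw": 0.8},
  {"dx": 0,"dy": 0.004,"dz": 0.09,"spin": 0,"jaw": 0.8},
  {"dx": 0,"dy": 0.004,"dz": 0.12,"spin": 0,"jaw": 0.8},
  {"dx": 0,"dy": 0.004,"dz": 0.12,"spin": 0,"jaw": 0.8},
  {"dx": 0,"dy": 0.004,"dz": 0.12,"spin": 0,"jaw": 0.8},
])

```text
clock: 14.7
tcp_pos: [0.4593, -0.0001, 0.1525]
orientation: [0.731, 0.682, -0.0, -0.0]
ft_force: [-0.2, 0.2, 0.2]
grip_width: 0.0769
grip_force: 0.0
```

Run:
```python
from h import *
C,w=snap("wrist","w4"); S,sc=snap("scene","s4")
print(robot.observe()["tcp_pos"],robot.observe()["ft_force"])
print("bar scene",proj(S,[.4605,.0004,.16]),"tcp scene",proj(S,robot.observe()["tcp_pos"]))
u,v=map(int,proj(S,[.4605,.0,.14])); c=cv2.resize(sc[v-60:v+60,u-60:u+60],(480,480),interpolation=cv2.INTER_CUBIC)
cv2.imwrite("pics/m4.png",np.hstack([c,cv2.resize(w,(320,240)).repeat(2,0)[:480]*0+cv2.resize(w[60:420,140:420],(320,480))]))
print("wrist bar",proj(C,[.4605,.0004,.167]))
```

```text
[ 4.60724954e-01 -3.90015232e-04  1.54041874e-01] [ 1.03824539 -1.11252769 -0.45183105]
bar scene [274.38233215 196.76802622] tcp scene [274.29819115 198.44670456]
wrist bar [280.52658047 279.4082558 ]
```

View pics/m4.png

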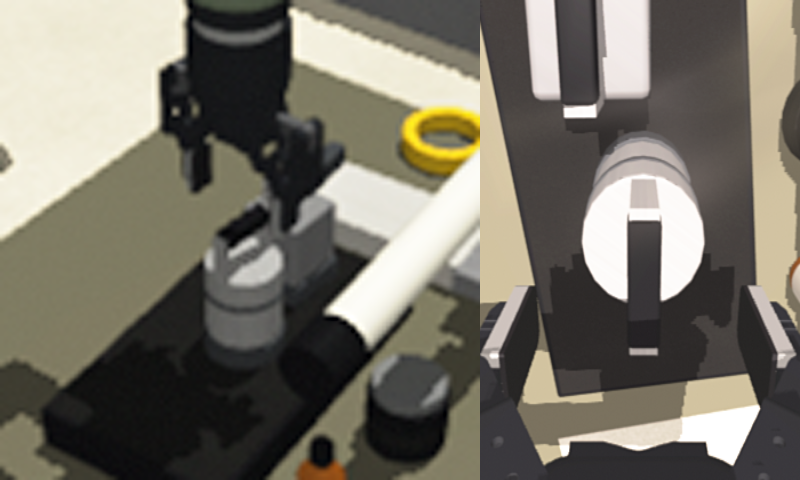

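The scene crop shows the bar at (243,225), with the fingertips straddling it about 19 crop px higher. The bar is therefore lower than I assumed, and I'll work out by how much.

Run:
```python
from h import *
S=cam("scene"); u,v=map(int,proj(S,[.4605,.0,.14]))
f=lambda a,b:np.array([u-60+a/4,v-60+b/4])
print("obs bar",f(243,225),"mid tips",f(243,206))
for z in(.13,.14,.15,.16,.17): print(z,proj(S,[.4605,0.,z]))
print("stand corner seen",f(45,415),"pred",proj(S,[.5447,-.1485,.04]),"lens top",f(415,380))
T=cam("top")
# triangulate bar with scene + top
P=[M[0]@np.c_[M[1],M[2]] for M in(S,T)]
t=np.array([470.5/4+150,341/4+145])
X=cv2.triangulatePoints(P[0],P[1],f(243,225).reshape(2,1),t.reshape(2,1)); print((X[:3]/X[3]).ravel())
```

```text
obs bar [274.75 197.25] mid tips [274.75 192.5 ]
0.13 [274.37115071 204.40269181]
0.14 [274.34875238 201.90705037]
0.15 [274.32610706 199.38388976]
0.16 [274.30321065 196.83275227]
0.17 [274.28005895 194.25317001]
stand corner seen [225.25 244.75] pred [266.72576192 264.87770513] lens top [317.75 236.  ]
[0.4604761  0.0009502  0.15766479]
```

Run:
```python
from h import *
S=cam("scene"); u,v=map(int,proj(S,[.4605,.0,.14])); s=robot.observe(); p=s["tcp_pos"]; print(p)
for sg in(-1,1):
  for z in(-.0,.01,.02,.03): 
    q=proj(S,[p[0]+sg*.040,p[1],p[2]+z]); print(sg,z,(q-[u-60,v-60])*4)
  q=proj(S,[p[0]+sg*.040,p[1],.167])
W=cam("wrist")
for sg in(-1,1):
  for z in(-.014,-.001,.012): q=proj(W,[p[0]+sg*.0385,p[1],p[2]+z]); print("w",sg,z,(q-[140,60])*[320/280,480/360]+[480,0])
for z in (.13,.145,.16): print("bar ends w",z,[(proj(W,[.4605-.0017*k,.0004+.025*k,z])-[140,60])*[320/280,480/360]+[480,0] for k in(1,-1)])
```

```text
[ 4.60724954e-01 -3.90015232e-04  1.54041874e-01]
-1 -0.0 [200.41341143 210.6549739 ]
-1 0.01 [200.09927819 200.45836961]
-1 0.02 [199.78168836 190.1495663 ]
-1 0.03 [199.46058457 179.72670184]
1 -0.0 [283.27353179 249.52922766]
1 0.01 [283.41725168 239.22490988]
1 0.02 [283.56260403 228.80354825]
1 0.03 [283.70961684 218.26313717]
w -1 -0.014 [557.1388504  263.91461047]
w -1 -0.001 [551.59433421 279.42038547]
w -1 0.012 [545.22125512 297.24331662]
w 1 -0.014 [719.14080268 251.85112547]
w 1 -0.001 [724.91093505 266.6504636 ]
w 1 0.012 [731.55170876 283.68283813]
bar ends w 0.13 [array([629.9856317 , 190.39147952]), array([643.8407994 , 296.94970208])]
bar ends w 0.145 [array([629.42726434, 202.48532618]), array([644.3560058 , 315.92439351])]
bar ends w 0.16 [array([628.77060969, 216.70800693]), array([644.95367883, 337.93627332])]
```

The open fingertips appear about 20 mm higher than the nominal. TCP z=0.143 is safe under either reading, so I go down 10–11 mm and close.

>>> step_arm([
  {"dx": 0,"dy": 0,"dz": 0.007,"spin": 0,"jaw": 0.8},
  {"dx": 0,"dy": 0,"dz": 0.013,"spin": 0,"jaw": 0.8},
  {"dx": 0,"dy": 0,"dz": 0.013,"spin": 0,"jaw": 0.3},
  {"dx": 0,"dy": 0,"dz": 0.013,"spin": 0,"jaw": -0.2},
  {"dx": 0,"dy": 0,"dz": 0.013,"spin": 0,"jaw": -0.6},
  {"dx": 0,"dy": 0,"dz": 0.013,"spin": 0,"jaw": -1},
  {"dx": 0,"dy": 0,"dz": 0.013,"spin": 0,"jaw": -1},
  {"dx": 0,"dy": 0,"dz": 0.013,"spin": 0,"jaw": -1},
  {"dx": 0,"dy": 0,"dz": 0.013,"spin": 0,"jaw": -1},
  {"dx": 0,"dy": 0,"dz": 0.013,"spin": 0,"jaw": -1},
])

```text
clock: 15.8
tcp_pos: [0.46, -0.0003, 0.1425]
orientation: [0.731, 0.682, 0.0, 0.001]
ft_force: [2.0, 0.2, 1.2]
grip_width: 0.0119
grip_force: 62.0
```

It grips at tip depth. I'll regrasp 9 mm deeper for security.

>>> step_arm([
  {"dx": 0,"dy": 0,"dz": 0,"spin": 0,"jaw": -0.2},
  {"dx": 0,"dy": 0,"dz": 0,"spin": 0,"jaw": -0.2},
  {"dx": 0,"dy": 0,"dz": 0.005,"spin": 0,"jaw": -0.2},
  {"dx": 0,"dy": 0,"dz": 0.011,"spin": 0,"jaw": -0.2},
  {"dx": 0,"dy": 0,"dz": 0.011,"spin": 0,"jaw": -0.2},
  {"dx": 0,"dy": 0,"dz": 0.011,"spin": 0,"jaw": -1},
  {"dx": 0,"dy": 0,"dz": 0.011,"spin": 0,"jaw": -1},
  {"dx": 0,"dy": 0,"dz": 0.011,"spin": 0,"jaw": -1},
  {"dx": 0,"dy": 0,"dz": 0.011,"spin": 0,"jaw": -1},
  {"dx": 0,"dy": 0,"dz": 0.011,"spin": 0,"jaw": -1},
], newtons=70)

```text
clock: 16.8
tcp_pos: [0.4596, -0.0002, 0.1333]
orientation: [0.731, 0.682, 0.0, 0.0]
ft_force: [1.4, 0.6, -1.4]
grip_width: 0.0124
grip_force: 70.6
```

>>> step_arm([
  {"dx": 0,"dy": 0,"dz": 0,"spin": 0,"jaw": -1},
  {"dx": 0,"dy": 0,"dz": -0.01,"spin": 0,"jaw": -1},
  {"dx": 0,"dy": 0,"dz": -0.03,"spin": 0,"jaw": -1},
  {"dx": 0,"dy": 0,"dz": -0.05,"spin": 0,"jaw": -1},
  {"dx": 0,"dy": 0,"dz": -0.075,"spin": 0,"jaw": -1},
  {"dx": 0,"dy": 0,"dz": -0.1,"spin": 0,"jaw": -1},
  {"dx": 0,"dy": 0,"dz": -0.1,"spin": 0,"jaw": -1},
  {"dx": 0,"dy": 0,"dz": -0.1,"spin": 0,"jaw": -1},
])

```text
clock: 17.6
tcp_pos: [0.459, -0.0001, 0.213]
orientation: [0.731, 0.682, -0.0, -0.0]
ft_force: [-1.3, 0.7, -3.9]
grip_width: 0.0124
grip_force: 70.3
```

Run:
```python
from h import *
s=robot.observe(); print(s["ft_force"],s["tcp_pos"],s["grip_width"],s["wrist_torque"])
p=s["tcp_pos"]; go(.5725,-.3077,p[2])
```

```text
[-1.25630703  0.67296765 -3.86030495] [ 4.58997065e-01 -6.69205384e-05  2.12990553e-01] 0.012388750571504372 [ 0.00602952 -0.00026577 -0.02210263]
{'dx': np.float64(-0.3738), 'dy': np.float64(0.1681), 'dz': np.float64(-0.0001)} spin,q6: [(np.float64(-0.0), np.float64(-24.3))] rows 6.6 cur -4.0 q6 -6.9 q1 -10.8 tilt [-0.001  0.    -1.   ]
```

>>> step_arm([
  {"dx": -0.02,"dy": 0.009,"dz": 0,"spin": 0,"jaw": -1},
  {"dx": -0.055,"dy": 0.025,"dz": 0,"spin": 0,"jaw": -1},
  {"dx": -0.1,"dy": 0.045,"dz": 0,"spin": 0,"jaw": -1},
  {"dx": -0.145,"dy": 0.065,"dz": 0,"spin": 0,"jaw": -1},
  {"dx": -0.19,"dy": 0.085,"dz": 0,"spin": 0,"jaw": -1},
  {"dx": -0.235,"dy": 0.105,"dz": 0,"spin": 0,"jaw": -1},
  {"dx": -0.28,"dy": 0.126,"dz": 0,"spin": 0,"jaw": -1},
  {"dx": -0.32,"dy": 0.144,"dz": 0,"spin": 0,"jaw": -1},
  {"dx": -0.35,"dy": 0.158,"dz": 0,"spin": 0,"jaw": -1},
  {"dx": -0.3738,"dy": 0.1681,"dz": 0,"spin": 0,"jaw": -1},
])

```text
clock: 18.6
tcp_pos: [0.5719, -0.3089, 0.21]
orientation: [0.732, 0.682, -0.001, -0.002]
ft_force: [-0.2, 0.5, -4.3]
grip_width: 0.0128
grip_force: 70.4
```

>>> step_arm([
  {"dx": 0,"dy": 0,"dz": 0,"spin": 0,"jaw": -1},
  {"dx": 0,"dy": 0,"dz": 0,"spin": 0,"jaw": -1},
  {"dx": 0,"dy": 0,"dz": 0,"spin": 0,"jaw": -1},
])

```text
clock: 18.9
tcp_pos: [0.572, -0.3064, 0.2116]
orientation: [0.731, 0.682, -0.0, -0.002]
ft_force: [0.2, 0.2, -3.4]
grip_width: 0.012
grip_force: 70.4
```

Run:
```python
from h import *
s=robot.observe(); print(s["ft_force"],s["grip_width"],s["tcp_pos"])
C,im=snap("wrist","w5"); go(.5725,-.3077,.0955)
```

```text
[ 0.17994731  0.22091778 -3.37267514] 0.011962856195832728 [ 0.57200524 -0.30640765  0.21157015]
{'dx': np.float64(-0.0018), 'dy': np.float64(0.0007), 'dz': np.float64(0.1458)} spin,q6: [(np.float64(-0.0), np.float64(-24.3))] rows 2.3 cur -3.9 q6 -31.9 q1 -35.8 tilt [-0.002  0.002 -1.   ]
```

>>> step_arm([
  {"dx": 0,"dy": 0,"dz": 0.035,"spin": 0,"jaw": -1},
  {"dx": 0,"dy": 0,"dz": 0.07,"spin": 0,"jaw": -1},
  {"dx": 0,"dy": 0,"dz": 0.1,"spin": 0,"jaw": -1},
  {"dx": 0,"dy": 0,"dz": 0.12,"spin": 0,"jaw": -1},
  {"dx": 0,"dy": 0,"dz": 0.133,"spin": 0,"jaw": -1},
  {"dx": 0,"dy": 0,"dz": 0.14,"spin": 0,"jaw": -1},
  {"dx": 0,"dy": 0,"dz": 0.143,"spin": 0,"jaw": -1},
  {"dx": 0,"dy": 0,"dz": 0.1455,"spin": 0,"jaw": -1},
  {"dx": 0,"dy": 0,"dz": 0.1455,"spin": 0,"jaw": -1},
])

```text
clock: 19.85
tcp_pos: [0.5735, -0.3082, 0.0978]
orientation: [0.731, 0.682, 0.0, 0.001]
ft_force: [-0.5, -1.0, -4.7]
grip_width: 0.0122
grip_force: 70.3
```

>>> step_arm([
  {"dx": 0,"dy": 0,"dz": 0.002,"spin": 0,"jaw": -1},
  {"dx": 0,"dy": 0,"dz": 0.003,"spin": 0,"jaw": -1},
  {"dx": 0,"dy": 0,"dz": 0.003,"spin": 0,"jaw": -1},
])

```text
clock: 20.15
tcp_pos: [0.5735, -0.3081, 0.0953]
orientation: [0.731, 0.682, 0.0, 0.001]
ft_force: [0.6, 0.5, -1.6]
grip_width: 0.0125
grip_force: 70.6
```

Contact is starting. Release, and rise.

>>> step_arm([
  {"dx": 0,"dy": 0,"dz": 0.001,"spin": 0,"jaw": -0.5},
  {"dx": 0,"dy": 0,"dz": 0.001,"spin": 0,"jaw": 0.2},
  {"dx": 0,"dy": 0,"dz": 0.001,"spin": 0,"jaw": 0.5},
  {"dx": 0,"dy": 0,"dz": 0.001,"spin": 0,"jaw": 0.5},
  {"dx": 0,"dy": 0,"dz": -0.03,"spin": 0,"jaw": 0.5},
  {"dx": 0,"dy": 0,"dz": -0.08,"spin": 0,"jaw": 0.5},
  {"dx": 0,"dy": 0,"dz": -0.13,"spin": 0,"jaw": 0.5},
  {"dx": 0,"dy": 0,"dz": -0.19,"spin": 0,"jaw": 0.5},
  {"dx": 0,"dy": 0,"dz": -0.25,"spin": 0,"jaw": 0.5},
])

```text
clock: 21.05
tcp_pos: [0.5725, -0.3075, 0.2961]
orientation: [0.731, 0.682, -0.0, -0.0]
ft_force: [1.2, -0.3, 0.2]
grip_width: 0.0643
grip_force: 0.0
```

Run:
```python
from h import *
T=cam("top"); a=np.array(robot.camera("top"))[:,:,::-1]; W,w=snap("wrist","w6")
cv2.imwrite("pics/m6.png",np.hstack([cv2.resize(a[130:330,150:450],(450,300),interpolation=cv2.INTER_CUBIC),cv2.resize(w,(350,300))]))
go(.442,.090,.26,-3)
```

```text
{'dx': np.float64(0.4882), 'dy': np.float64(-0.2032), 'dz': np.float64(0.0489)} spin,q6: [(np.float64(-0.0083), np.float64(14.5))] rows 8.5 cur -4.0 q6 -31.9 q1 -35.9 tilt [ 0.015 -0.011 -1.   ]
```

View pics/m6.png

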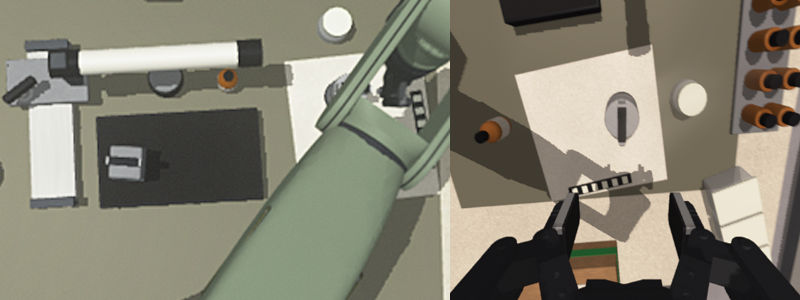

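The straight canister stands on the sheet (wrist (622,117)). The square one is unmoved (bar at (122,161) in the crop), and the lamp is still clamped back. Now the square.

>>> step_arm([
  {"dx": 0.4882,"dy": -0.2032,"dz": 0,"spin": 0,"jaw": 0.5},
  {"dx": 0.4882,"dy": -0.2032,"dz": 0,"spin": 0,"jaw": 0.5},
  {"dx": 0.4882,"dy": -0.2032,"dz": 0,"spin": 0,"jaw": 0.5},
  {"dx": 0.4882,"dy": -0.2032,"dz": 0,"spin": 0,"jaw": 0.5},
  {"dx": 0.4882,"dy": -0.2032,"dz": 0,"spin": 0,"jaw": 0.5},
  {"dx": 0.4882,"dy": -0.2032,"dz": 0,"spin": 0,"jaw": 0.5},
  {"dx": 0.4882,"dy": -0.2032,"dz": 0,"spin": -0.008,"jaw": 0.5},
  {"dx": 0.4882,"dy": -0.2032,"dz": 0,"spin": -0.008,"jaw": 0.5},
  {"dx": 0.4882,"dy": -0.2032,"dz": 0.02,"spin": -0.008,"jaw": 0.5},
  {"dx": 0.4882,"dy": -0.2032,"dz": 0.0489,"spin": -0.008,"jaw": 0.5},
])

```text
clock: 22.15
tcp_pos: [0.4377, 0.0961, 0.2565]
orientation: [0.724, 0.69, 0.002, 0.001]
ft_force: [1.3, -0.7, -0.4]
grip_width: 0.064
grip_force: 0.0
```

>>> step_arm([
  {"dx": 0,"dy": 0,"dz": 0,"spin": 0,"jaw": 0.5},
  {"dx": 0,"dy": 0,"dz": 0,"spin": 0,"jaw": 0.5},
])

```text
clock: 22.35
tcp_pos: [0.4375, 0.0929, 0.2552]
orientation: [0.726, 0.688, -0.0, -0.0]
ft_force: [0.3, 0.0, -0.1]
grip_width: 0.064
grip_force: 0.0
```

Run:
```python
from h import *
W,w=snap("wrist","w7"); print(proj(W,[.442,.0903,.159]),robot.observe()["tcp_pos"])
# dark bar between light lid, rows near predicted
u,v=map(int,proj(W,[.442,.0903,.159])); g=w.max(2)
for r in(v-20,v-10,v,v+10): print(r,[ (i) for i in range(u-40,u+40) if g[r,i]<70])
go(.442,.0903,.1255,-3)
```

```text
[284.34159902 208.85902055] [0.43828162 0.09272507 0.25607114]
188 [244, 245, 246, 247, 248, 249, 250, 251, 252, 277, 278, 279, 280, 281, 282, 283, 284, 285, 286, 287, 288, 289, 290, 291, 292, 293, 317, 318, 319, 320, 321, 322, 323]
198 [244, 245, 246, 247, 248, 249, 250, 251, 252, 277, 278, 279, 280, 281, 282, 283, 284, 285, 286, 287, 288, 289, 290, 291, 292, 293, 317, 318, 319, 320, 321, 322, 323]
208 [244, 245, 246, 247, 248, 249, 250, 251, 252, 277, 278, 279, 280, 281, 282, 283, 284, 285, 286, 287, 288, 289, 290, 291, 292, 293, 316, 317, 318, 319, 320, 321, 322, 323]
218 [244, 245, 246, 247, 248, 249, 250, 251, 252, 253, 277, 278, 279, 280, 281, 282, 283, 284, 285, 286, 287, 288, 289, 290, 291, 292, 293, 316, 317, 318, 319, 320, 321, 322, 323]
{'dx': np.float64(-0.0028), 'dy': np.float64(0.0046), 'dz': np.float64(0.1632)} spin,q6: [(np.float64(-0.0008), np.float64(14.5))] rows 2.6 cur -3.1 q6 3.9 q1 0.9 tilt [ 0.001 -0.    -1.   ]
```

The bar is centred at column 285, 1 px from prediction. Descend, close and lift.

>>> step_arm([
  {"dx": -0.0028,"dy": 0.005,"dz": 0.04,"spin": 0,"jaw": 0.5},
  {"dx": -0.0028,"dy": 0.005,"dz": 0.08,"spin": 0,"jaw": 0.5},
  {"dx": -0.0028,"dy": 0.005,"dz": 0.12,"spin": 0,"jaw": 0.5},
  {"dx": -0.0028,"dy": 0.005,"dz": 0.15,"spin": 0,"jaw": 0.5},
  {"dx": -0.0028,"dy": 0.005,"dz": 0.1632,"spin": 0,"jaw": 0.5},
  {"dx": -0.0028,"dy": 0.005,"dz": 0.1632,"spin": 0,"jaw": 0.5},
  {"dx": -0.0028,"dy": 0.005,"dz": 0.1632,"spin": 0,"jaw": 0.5},
])

```text
clock: 23.1
tcp_pos: [0.4432, 0.0903, 0.1263]
orientation: [0.726, 0.688, 0.001, 0.001]
ft_force: [1.0, 0.2, 0.3]
grip_width: 0.0641
grip_force: 0.0
```

>>> step_arm([
  {"dx": 0,"dy": 0,"dz": 0,"spin": 0,"jaw": 0},
  {"dx": 0,"dy": 0,"dz": 0,"spin": 0,"jaw": -0.5},
  {"dx": 0,"dy": 0,"dz": 0,"spin": 0,"jaw": -1},
  {"dx": 0,"dy": 0,"dz": 0,"spin": 0,"jaw": -1},
  {"dx": 0,"dy": 0,"dz": 0,"spin": 0,"jaw": -1},
  {"dx": 0,"dy": 0,"dz": 0,"spin": 0,"jaw": -1},
  {"dx": 0,"dy": 0,"dz": 0,"spin": 0,"jaw": -1},
])

```text
clock: 23.8
tcp_pos: [0.4427, 0.0907, 0.1257]
orientation: [0.726, 0.688, 0.001, 0.001]
ft_force: [0.9, 0.6, 5.0]
grip_width: 0.0123
grip_force: 71.7
```

>>> step_arm([
  {"dx": 0,"dy": 0,"dz": 0,"spin": 0,"jaw": -1},
  {"dx": 0,"dy": 0,"dz": -0.01,"spin": 0,"jaw": -1},
  {"dx": 0,"dy": 0,"dz": -0.03,"spin": 0,"jaw": -1},
  {"dx": 0,"dy": 0,"dz": -0.05,"spin": 0,"jaw": -1},
  {"dx": 0,"dy": 0,"dz": -0.075,"spin": 0,"jaw": -1},
  {"dx": 0,"dy": 0,"dz": -0.1,"spin": 0,"jaw": -1},
  {"dx": 0,"dy": 0,"dz": -0.1,"spin": 0,"jaw": -1},
  {"dx": 0,"dy": 0,"dz": -0.1,"spin": 0,"jaw": -1},
])

```text
clock: 24.6
tcp_pos: [0.4406, 0.0906, 0.2037]
orientation: [0.726, 0.688, -0.001, -0.001]
ft_force: [-1.3, 0.0, -3.8]
grip_width: 0.0128
grip_force: 70.4
```

Run:
```python
from h import *
s=robot.observe(); print(s["ft_force"],s["tcp_pos"],s["grip_width"])
p=s["tcp_pos"]; go(.453,-.3215,p[2])
```

```text
[-1.30647884  0.04703522 -3.84900332] [0.4405578 0.0906084 0.2036566] 0.012835504058081084
{'dx': np.float64(-0.5136), 'dy': np.float64(0.0429), 'dz': np.float64(-0.0)} spin,q6: [(np.float64(-0.0), np.float64(-32.3))] rows 8.2 cur -3.0 q6 3.6 q1 0.6 tilt [-0.002 -0.    -1.   ]
```

>>> step_arm([
  {"dx": -0.02,"dy": 0.002,"dz": 0,"spin": 0,"jaw": -1},
  {"dx": -0.06,"dy": 0.005,"dz": 0,"spin": 0,"jaw": -1},
  {"dx": -0.11,"dy": 0.009,"dz": 0,"spin": 0,"jaw": -1},
  {"dx": -0.165,"dy": 0.014,"dz": 0,"spin": 0,"jaw": -1},
  {"dx": -0.22,"dy": 0.018,"dz": 0,"spin": 0,"jaw": -1},
  {"dx": -0.275,"dy": 0.023,"dz": 0,"spin": 0,"jaw": -1},
  {"dx": -0.33,"dy": 0.028,"dz": 0,"spin": 0,"jaw": -1},
  {"dx": -0.385,"dy": 0.032,"dz": 0,"spin": 0,"jaw": -1},
  {"dx": -0.435,"dy": 0.036,"dz": 0,"spin": 0,"jaw": -1},
  {"dx": -0.48,"dy": 0.04,"dz": 0,"spin": 0,"jaw": -1},
])

```text
clock: 25.6
tcp_pos: [0.4514, -0.2955, 0.202]
orientation: [0.726, 0.688, -0.0, -0.003]
ft_force: [0.5, 0.0, -4.1]
grip_width: 0.0124
grip_force: 70.4
```

>>> step_arm([
  {"dx": -0.02,"dy": 0.0015,"dz": 0,"spin": 0,"jaw": -1},
  {"dx": -0.033,"dy": 0.003,"dz": 0,"spin": 0,"jaw": -1},
  {"dx": -0.033,"dy": 0.003,"dz": 0,"spin": 0,"jaw": -1},
  {"dx": -0.033,"dy": 0.003,"dz": 0,"spin": 0,"jaw": -1},
  {"dx": -0.033,"dy": 0.003,"dz": 0,"spin": 0,"jaw": -1},
])

```text
clock: 26.1
tcp_pos: [0.4541, -0.3193, 0.2044]
orientation: [0.725, 0.689, 0.0, -0.001]
ft_force: [-0.0, -0.2, -3.0]
grip_width: 0.0125
grip_force: 70.4
```

Run:
```python
from h import *
s=robot.observe(); print(s["ft_force"],s["tcp_pos"],s["grip_width"])
go(.453,-.3215,.0878)
W,w=snap("wrist","w8")
```

```text
[-0.00792598 -0.15578846 -3.04990492] [ 0.45414758 -0.31933164  0.2044308 ] 0.012499041583290064
{'dx': np.float64(-0.003), 'dy': np.float64(-0.0012), 'dz': np.float64(0.1458)} spin,q6: [(np.float64(-0.0), np.float64(-32.4))] rows 2.3 cur -3.0 q6 -41.1 q1 -44.1 tilt [-0.001  0.001 -1.   ]
```

>>> step_arm([
  {"dx": 0,"dy": 0,"dz": 0.035,"spin": 0,"jaw": -1},
  {"dx": 0,"dy": 0,"dz": 0.07,"spin": 0,"jaw": -1},
  {"dx": 0,"dy": 0,"dz": 0.1,"spin": 0,"jaw": -1},
  {"dx": 0,"dy": 0,"dz": 0.12,"spin": 0,"jaw": -1},
  {"dx": 0,"dy": 0,"dz": 0.133,"spin": 0,"jaw": -1},
  {"dx": 0,"dy": 0,"dz": 0.14,"spin": 0,"jaw": -1},
  {"dx": 0,"dy": 0,"dz": 0.143,"spin": 0,"jaw": -1},
  {"dx": 0,"dy": 0,"dz": 0.1455,"spin": 0,"jaw": -1},
  {"dx": 0,"dy": 0,"dz": 0.1455,"spin": 0,"jaw": -1},
])

```text
clock: 27.05
tcp_pos: [0.4546, -0.3214, 0.0891]
orientation: [0.726, 0.688, 0.0, 0.001]
ft_force: [0.1, -0.3, -3.3]
grip_width: 0.0124
grip_force: 70.4
```

>>> step_arm([
  {"dx": 0,"dy": 0,"dz": 0.001,"spin": 0,"jaw": -1},
  {"dx": 0,"dy": 0,"dz": 0.001,"spin": 0,"jaw": -1},
])

```text
clock: 27.25
tcp_pos: [0.4544, -0.3213, 0.0881]
orientation: [0.726, 0.688, 0.0, 0.0]
ft_force: [-0.5, 0.3, -3.7]
grip_width: 0.0123
grip_force: 70.4
```

>>> step_arm([
  {"dx": 0,"dy": 0,"dz": 0.0015,"spin": 0,"jaw": -1},
  {"dx": 0,"dy": 0,"dz": 0.002,"spin": 0,"jaw": -1},
  {"dx": 0,"dy": 0,"dz": 0.002,"spin": 0,"jaw": -1},
])

```text
clock: 27.55
tcp_pos: [0.4547, -0.3215, 0.0877]
orientation: [0.726, 0.688, 0.0, 0.001]
ft_force: [-1.6, 1.9, 5.4]
grip_width: 0.0122
grip_force: 71.7
```

Touched down. Release and rise.

>>> step_arm([
  {"dx": 0,"dy": 0,"dz": -0.001,"spin": 0,"jaw": -0.5},
  {"dx": 0,"dy": 0,"dz": -0.001,"spin": 0,"jaw": 0.2},
  {"dx": 0,"dy": 0,"dz": -0.001,"spin": 0,"jaw": 0.5},
  {"dx": 0,"dy": 0,"dz": -0.001,"spin": 0,"jaw": 0.5},
  {"dx": 0,"dy": 0,"dz": -0.03,"spin": 0,"jaw": 0.5},
  {"dx": 0,"dy": 0,"dz": -0.08,"spin": 0,"jaw": 0.5},
  {"dx": 0,"dy": 0,"dz": -0.13,"spin": 0,"jaw": 0.5},
  {"dx": 0,"dy": 0,"dz": -0.19,"spin": 0,"jaw": 0.5},
  {"dx": 0,"dy": 0,"dz": -0.25,"spin": 0,"jaw": 0.5},
  {"dx": 0,"dy": 0,"dz": -0.31,"spin": 0,"jaw": 0.5},
])

```text
clock: 28.55
tcp_pos: [0.4539, -0.3207, 0.3358]
orientation: [0.726, 0.688, 0.0, 0.0]
ft_force: [0.6, -1.2, 0.7]
grip_width: 0.0639
grip_force: 0.0
```

Run:
```python
from h import *
go(.52,.06,.34,20); go(.5735,.2825,.30,35)
```

```text
{'dx': np.float64(0.4797), 'dy': np.float64(0.0572), 'dz': np.float64(-0.0053)} spin,q6: [(np.float64(-0.2011), np.float64(-13.4))] rows 7.7 cur -3.0 q6 -41.1 q1 -44.2 tilt [ 0. -0. -1.]
{'dx': np.float64(0.7609), 'dy': np.float64(0.1092), 'dz': np.float64(0.0447)} spin,q6: [(np.float64(-0.332), np.float64(-8.8))] rows 12.3 cur -3.0 q6 -41.1 q1 -44.2 tilt [ 0. -0. -1.]
```

>>> step_arm([
  {"dx": 0.76,"dy": 0.109,"dz": -0.01,"spin": -0.332,"jaw": 0.5},
  {"dx": 0.76,"dy": 0.109,"dz": -0.01,"spin": -0.332,"jaw": 0.5},
  {"dx": 0.76,"dy": 0.109,"dz": -0.01,"spin": -0.332,"jaw": 0.5},
  {"dx": 0.76,"dy": 0.109,"dz": -0.01,"spin": -0.332,"jaw": 0.5},
  {"dx": 0.76,"dy": 0.109,"dz": -0.01,"spin": -0.332,"jaw": 0.5},
  {"dx": 0.76,"dy": 0.109,"dz": -0.01,"spin": -0.332,"jaw": 0.5},
  {"dx": 0.76,"dy": 0.109,"dz": -0.01,"spin": -0.332,"jaw": 0.5},
  {"dx": 0.76,"dy": 0.109,"dz": -0.01,"spin": -0.332,"jaw": 0.5},
  {"dx": 0.76,"dy": 0.109,"dz": -0.01,"spin": -0.332,"jaw": 0.5},
  {"dx": 0.76,"dy": 0.109,"dz": -0.01,"spin": -0.332,"jaw": 0.5},
])

```text
clock: 29.55
tcp_pos: [0.5514, 0.1715, 0.3405]
orientation: [0.462, 0.887, 0.0, 0.0]
ft_force: [1.2, -1.2, -0.3]
grip_width: 0.064
grip_force: 0.0
```

>>> step_arm([
  {"dx": 0.155,"dy": -0.008,"dz": 0,"spin": 0,"jaw": 0.5},
  {"dx": 0.155,"dy": -0.008,"dz": 0,"spin": 0,"jaw": 0.5},
  {"dx": 0.155,"dy": -0.008,"dz": 0,"spin": 0,"jaw": 0.5},
  {"dx": 0.155,"dy": -0.008,"dz": 0,"spin": 0,"jaw": 0.5},
])

```text
clock: 29.95
tcp_pos: [0.4728, 0.2701, 0.3405]
orientation: [0.459, 0.888, 0.0, -0.0]
ft_force: [-0.3, -0.7, 0.7]
grip_width: 0.064
grip_force: 0.0
```

Run:
```python
from h import *
print(robot.observe()["tcp_pos"]); go(.574,.2825,.085,35)
T=cam("top"); a=np.array(robot.camera("top"))[:,:,::-1]
cv2.imwrite("pics/m9.png",cv2.resize(a[120:320,120:460],None,fx=2.3,fy=2.3,interpolation=cv2.INTER_CUBIC))
```

```text
[0.47282952 0.27006944 0.3405488 ]
{'dx': np.float64(-0.0607), 'dy': np.float64(0.1122), 'dz': np.float64(0.3194)} spin,q6: [(np.float64(0.0026), np.float64(-8.8))] rows 5.5 cur 35.3 q6 -14.7 q1 20.6 tilt [-0.001  0.001 -1.   ]
```

View pics/m9.png

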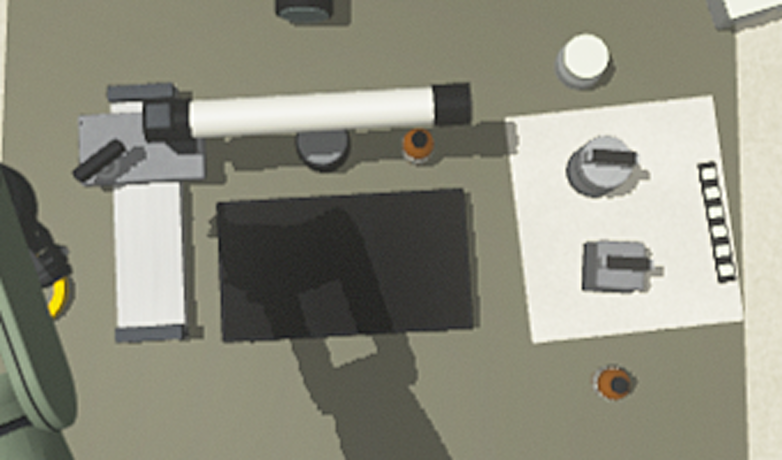

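Top view: both canisters upright on the sheet, at (603,165) and (620,266), clear of the scale bar. The stand is empty, the bystanders are in place, and the knob bar runs from (75,175) to (122,147). Next comes the knob.

>>> step_arm([
  {"dx": -0.061,"dy": 0.1145,"dz": 0,"spin": 0.002,"jaw": 0.5},
  {"dx": -0.061,"dy": 0.1145,"dz": 0,"spin": 0.002,"jaw": 0.5},
  {"dx": -0.061,"dy": 0.1145,"dz": 0.04,"spin": 0.002,"jaw": 0.5},
  {"dx": -0.061,"dy": 0.1145,"dz": 0.08,"spin": 0.002,"jaw": 0.5},
  {"dx": -0.061,"dy": 0.1145,"dz": 0.08,"spin": 0.002,"jaw": 0.5},
  {"dx": -0.061,"dy": 0.1145,"dz": 0.08,"spin": 0.002,"jaw": 0.5},
])

```text
clock: 30.6
tcp_pos: [0.5783, 0.2786, 0.2759]
orientation: [0.464, 0.886, -0.001, -0.001]
ft_force: [0.7, -0.3, 0.5]
grip_width: 0.0639
grip_force: 0.0
```

Run:
```python
from h import *
C,im=snap("wrist","w9"); u,v=map(int,proj(C,[.577,.282,.105])); print(u,v,robot.observe()["tcp_pos"])
g=im.max(2)[v-50:v+50,u-30:u+30]
n,l,s,c=cv2.connectedComponentsWithStats((g<62).astype(np.uint8)); i=1+np.argmax(s[1:,4]); print(s[1:])
b=cv2.minAreaRect((np.argwhere(l==i)[:,::-1]+[u-30,v-50]).astype(np.float32)); print(b, ray(C,b[0],.1))
go(.577,.282,.083,35)
```

```text
279 178 [0.57901465 0.27921881 0.2780091 ]
[[ 17  18  18  61 856]]
((274.6252746582031, 176.31753540039062), (59.96650695800781, 15.355958938598633), 86.90594482421875) [0.57273747 0.28005092 0.1       ]
{'dx': np.float64(0.0045), 'dy': np.float64(-0.0005), 'dz': np.float64(0.2438)} spin,q6: [(np.float64(-0.0026), np.float64(-9.0))] rows 3.9 cur 34.7 q6 -16.7 q1 18.0 tilt [ 0.002  0.    -1.   ]
```

>>> step_arm([
  {"dx": 0.005,"dy": -0.0033,"dz": 0.05,"spin": 0,"jaw": 0.5},
  {"dx": 0.005,"dy": -0.0033,"dz": 0.1,"spin": 0,"jaw": 0.5},
  {"dx": 0.005,"dy": -0.0033,"dz": 0.15,"spin": 0,"jaw": 0.5},
  {"dx": 0.005,"dy": -0.0033,"dz": 0.19,"spin": 0,"jaw": 0.5},
  {"dx": 0.005,"dy": -0.0033,"dz": 0.22,"spin": 0,"jaw": 0.5},
  {"dx": 0.005,"dy": -0.0033,"dz": 0.2438,"spin": 0,"jaw": 0.5},
  {"dx": 0.005,"dy": -0.0033,"dz": 0.2438,"spin": 0,"jaw": 0.5},
  {"dx": 0.005,"dy": -0.0033,"dz": 0.2438,"spin": 0,"jaw": 0.5},
])

```text
clock: 31.45
tcp_pos: [0.5753, 0.2821, 0.084]
orientation: [0.464, 0.886, 0.001, 0.001]
ft_force: [0.4, -0.1, 0.4]
grip_width: 0.0637
grip_force: 0.0
```

>>> step_arm([
  {"dx": 0,"dy": 0,"dz": 0,"spin": 0,"jaw": 0},
  {"dx": 0,"dy": 0,"dz": 0,"spin": 0,"jaw": -0.5},
  {"dx": 0,"dy": 0,"dz": 0,"spin": 0,"jaw": -1},
  {"dx": 0,"dy": 0,"dz": 0,"spin": 0,"jaw": -1},
  {"dx": 0,"dy": 0,"dz": 0,"spin": 0,"jaw": -1},
  {"dx": 0,"dy": 0,"dz": 0,"spin": 0,"jaw": -1},
  {"dx": 0,"dy": 0,"dz": 0,"spin": 0,"jaw": -1},
], newtons=50)

```text
clock: 32.15
tcp_pos: [0.5726, 0.2806, 0.0832]
orientation: [0.463, 0.886, -0.002, -0.0]
ft_force: [-4.8, -3.9, 8.1]
grip_width: 0.0146
grip_force: 49.1
```

>>> step_arm([
  {"dx": 0,"dy": -0.003,"dz": 0,"spin": -0.06,"jaw": -1},
  {"dx": 0,"dy": -0.003,"dz": 0,"spin": -0.12,"jaw": -1},
  {"dx": 0,"dy": -0.003,"dz": 0,"spin": -0.18,"jaw": -1},
  {"dx": 0,"dy": -0.003,"dz": 0,"spin": -0.24,"jaw": -1},
  {"dx": 0,"dy": -0.003,"dz": 0,"spin": -0.3,"jaw": -1},
  {"dx": 0,"dy": -0.003,"dz": 0,"spin": -0.36,"jaw": -1},
  {"dx": 0,"dy": -0.003,"dz": 0,"spin": -0.42,"jaw": -1},
  {"dx": 0,"dy": -0.003,"dz": 0,"spin": -0.48,"jaw": -1},
  {"dx": 0,"dy": -0.003,"dz": 0,"spin": -0.54,"jaw": -1},
  {"dx": 0,"dy": -0.003,"dz": 0,"spin": -0.6,"jaw": -1},
])

```text
clock: 33.15
tcp_pos: [0.5731, 0.283, 0.0832]
orientation: [-0.12, 0.993, 0.002, 0.002]
ft_force: [0.7, 7.0, 1.2]
grip_width: 0.0144
grip_force: 48.0
```

>>> step_arm([
  {"dx": 0,"dy": 0,"dz": 0,"spin": -0.06,"jaw": -1},
  {"dx": 0,"dy": 0,"dz": 0,"spin": -0.12,"jaw": -1},
  {"dx": 0,"dy": 0,"dz": 0,"spin": -0.18,"jaw": -1},
  {"dx": 0,"dy": 0,"dz": 0,"spin": -0.24,"jaw": -1},
  {"dx": 0,"dy": 0,"dz": 0,"spin": -0.3,"jaw": -1},
  {"dx": 0,"dy": 0,"dz": 0,"spin": -0.36,"jaw": -1},
  {"dx": 0,"dy": 0,"dz": 0,"spin": -0.42,"jaw": -1},
  {"dx": 0,"dy": 0,"dz": 0,"spin": -0.48,"jaw": -1},
  {"dx": 0,"dy": 0,"dz": 0,"spin": -0.54,"jaw": -1},
  {"dx": 0,"dy": 0,"dz": 0,"spin": -0.57,"jaw": -1},
])

```text
clock: 34.15
tcp_pos: [0.5717, 0.2848, 0.0832]
orientation: [-0.636, 0.771, 0.002, 0.003]
ft_force: [-1.8, 9.1, 3.2]
grip_width: 0.0147
grip_force: 48.2
```

>>> step_arm([
  {"dx": 0,"dy": 0,"dz": 0,"spin": 0,"jaw": -1},
  {"dx": 0,"dy": 0,"dz": 0,"spin": 0,"jaw": -1},
])

```text
clock: 34.35
tcp_pos: [0.5716, 0.2848, 0.0832]
orientation: [-0.635, 0.772, 0.002, 0.003]
ft_force: [-1.6, 9.0, 2.1]
grip_width: 0.0144
grip_force: 49.2
```

Run:
```python
from h import *
s=robot.observe(); p=s["tcp_pos"]; print(p,s["grip_width"],s["grip_force"],s["ft_force"],s["wrist_torque"])
d=-.159*np.array([np.cos(np.radians(3.2)),np.sin(np.radians(3.2))])
go(p[0]+d[0],p[1]+d[1],p[2])
```

```text
[0.57164717 0.2847516  0.08317187] 0.014399228183292903 49.17506217956543 [-1.58932111  8.99644347  2.11797064] [1.51943321 0.28813811 0.1057942 ]
{'dx': np.float64(0.0491), 'dy': np.float64(0.1926), 'dz': np.float64(-0.0005)} spin,q6: [(np.float64(-0.0), np.float64(-135.3))] rows 3.2 cur 168.9 q6 -150.5 q1 18.5 tilt [ 0.002  0.008 -1.   ]
```

Clamp slack (134° turned). Slide forward.

>>> step_arm([
  {"dx": 0.005,"dy": 0.019,"dz": 0,"spin": 0,"jaw": -1},
  {"dx": 0.0107,"dy": 0.042,"dz": 0,"spin": 0,"jaw": -1},
  {"dx": 0.0166,"dy": 0.065,"dz": 0,"spin": 0,"jaw": -1},
  {"dx": 0.0225,"dy": 0.088,"dz": 0,"spin": 0,"jaw": -1},
  {"dx": 0.0284,"dy": 0.111,"dz": 0,"spin": 0,"jaw": -1},
  {"dx": 0.0343,"dy": 0.134,"dz": 0,"spin": 0,"jaw": -1},
  {"dx": 0.04,"dy": 0.156,"dz": 0,"spin": 0,"jaw": -1},
  {"dx": 0.0445,"dy": 0.174,"dz": 0,"spin": 0,"jaw": -1},
  {"dx": 0.0475,"dy": 0.186,"dz": 0,"spin": 0,"jaw": -1},
  {"dx": 0.0492,"dy": 0.193,"dz": 0,"spin": 0,"jaw": -1},
])

```text
clock: 35.35
tcp_pos: [0.4165, 0.2748, 0.0834]
orientation: [-0.635, 0.772, -0.001, 0.007]
ft_force: [17.5, 8.0, -15.0]
grip_width: 0.0146
grip_force: 50.3
```

>>> step_arm([
  {"dx": 0,"dy": 0,"dz": 0,"spin": 0,"jaw": -1},
  {"dx": 0,"dy": 0,"dz": 0,"spin": 0,"jaw": -1},
  {"dx": 0,"dy": 0,"dz": 0,"spin": 0,"jaw": -1},
])

```text
clock: 35.65
tcp_pos: [0.4167, 0.2748, 0.0833]
orientation: [-0.635, 0.773, -0.0, 0.006]
ft_force: [8.1, 8.3, -4.9]
grip_width: 0.0146
grip_force: 51.5
```

Run:
```python
from h import *
s=robot.observe(); p=s["tcp_pos"]; print(p,s["ft_force"],np.linalg.norm(p-[.5716,.2848,.0832]))
C=cam("top"); im=np.array(robot.camera("top"))[:,:,::-1]
for u in(250,280,295):
    col=im[215:245,u].astype(int); r=np.where(col.min(1)>170)[0]+215; print(np.round(ray(C,(u,r.mean()),.2)[:2],4) if len(r) else None)
go(*p)
```

```text
[0.416743   0.27481222 0.08332241] [ 8.05596934  8.32122356 -4.88368908] 0.15517879904686283
[0.4528 0.0421]
[ 0.4581 -0.0305]
[ 0.4608 -0.0667]
{'dx': np.float64(-0.0), 'dy': np.float64(0.0), 'dz': np.float64(-0.0)} spin,q6: [(np.float64(-0.0), np.float64(-135.5))] rows 0.0 cur 168.8 q6 -145.6 q1 23.4 tilt [ 0.01   0.007 -1.   ]
```

The lamp is at the front stop: 155 mm travelled, matching the rail. Tighten.

>>> step_arm([
  {"dx": 0,"dy": 0,"dz": 0,"spin": 0.06,"jaw": -1},
  {"dx": 0,"dy": 0,"dz": 0,"spin": 0.12,"jaw": -1},
  {"dx": 0,"dy": 0,"dz": 0,"spin": 0.18,"jaw": -1},
  {"dx": 0,"dy": 0,"dz": 0,"spin": 0.24,"jaw": -1},
  {"dx": 0,"dy": 0,"dz": 0,"spin": 0.3,"jaw": -1},
  {"dx": 0,"dy": 0,"dz": 0,"spin": 0.36,"jaw": -1},
  {"dx": 0,"dy": 0,"dz": 0,"spin": 0.42,"jaw": -1},
  {"dx": 0,"dy": 0,"dz": 0,"spin": 0.48,"jaw": -1},
  {"dx": 0,"dy": 0,"dz": 0,"spin": 0.54,"jaw": -1},
  {"dx": 0,"dy": 0,"dz": 0,"spin": 0.6,"jaw": -1},
])

```text
clock: 36.7
tcp_pos: [0.4184, 0.2732, 0.0833]
orientation: [-0.086, 0.996, 0.002, 0.007]
ft_force: [11.4, 3.0, -6.9]
grip_width: 0.015
grip_force: 51.3
```

>>> step_arm([
  {"dx": 0,"dy": 0,"dz": 0,"spin": 0.06,"jaw": -1},
  {"dx": 0,"dy": 0,"dz": 0,"spin": 0.12,"jaw": -1},
  {"dx": 0,"dy": 0,"dz": 0,"spin": 0.18,"jaw": -1},
  {"dx": 0,"dy": 0,"dz": 0,"spin": 0.24,"jaw": -1},
  {"dx": 0,"dy": 0,"dz": 0,"spin": 0.3,"jaw": -1},
  {"dx": 0,"dy": 0,"dz": 0,"spin": 0.36,"jaw": -1},
  {"dx": 0,"dy": 0,"dz": 0,"spin": 0.42,"jaw": -1},
  {"dx": 0,"dy": 0,"dz": 0,"spin": 0.48,"jaw": -1},
  {"dx": 0,"dy": 0,"dz": 0,"spin": 0.54,"jaw": -1},
  {"dx": 0,"dy": 0,"dz": 0,"spin": 0.57,"jaw": -1},
])

```text
clock: 37.7
tcp_pos: [0.4175, 0.2713, 0.0833]
orientation: [0.465, 0.885, 0.002, 0.005]
ft_force: [9.4, -3.4, -2.4]
grip_width: 0.0144
grip_force: 51.9
```

>>> step_arm([
  {"dx": 0,"dy": 0,"dz": 0,"spin": 0,"jaw": -1},
  {"dx": 0,"dy": 0,"dz": 0,"spin": 0,"jaw": 0},
  {"dx": 0,"dy": 0,"dz": 0,"spin": 0,"jaw": 0.5},
  {"dx": 0,"dy": 0,"dz": 0,"spin": 0,"jaw": 0.5},
  {"dx": 0,"dy": 0,"dz": -0.04,"spin": 0,"jaw": 0.5},
  {"dx": 0,"dy": 0,"dz": -0.1,"spin": 0,"jaw": 0.5},
  {"dx": 0,"dy": 0,"dz": -0.16,"spin": 0,"jaw": 0.5},
  {"dx": 0,"dy": 0,"dz": -0.22,"spin": 0,"jaw": 0.5},
  {"dx": 0,"dy": 0,"dz": -0.28,"spin": 0,"jaw": 0.5},
  {"dx": 0,"dy": 0,"dz": -0.34,"spin": 0,"jaw": 0.5},
])

```text
clock: 38.7
tcp_pos: [0.4116, 0.2715, 0.3554]
orientation: [0.463, 0.886, 0.0, -0.0]
ft_force: [1.1, 0.6, -0.9]
grip_width: 0.0641
grip_force: 0.0
```

>>> step_arm([
  {"dx": 0,"dy": 0.06,"dz": 0,"spin": 0,"jaw": 0.5},
  {"dx": 0,"dy": 0.12,"dz": 0,"spin": 0,"jaw": 0.5},
  {"dx": 0,"dy": 0.18,"dz": 0,"spin": 0,"jaw": 0.5},
  {"dx": 0,"dy": 0.18,"dz": 0,"spin": 0,"jaw": 0.5},
  {"dx": 0,"dy": 0.18,"dz": 0,"spin": 0,"jaw": 0.5},
])

```text
clock: 39.2
tcp_pos: [0.5305, 0.3539, 0.3507]
orientation: [0.463, 0.886, -0.002, -0.002]
ft_force: [-0.2, -0.1, -0.3]
grip_width: 0.0639
grip_force: 0.0
```

Run:
```python
from h import *
a=np.array(robot.camera("top"))[:,:,::-1]; W,w=snap("wrist","w10")
cv2.imwrite("pics/fin.png",np.vstack([cv2.resize(a[120:300,120:460],(640,339),interpolation=cv2.INTER_CUBIC),cv2.resize(np.hstack([w[:, :],a]),(640,240))]))
print(robot.observe()["clock"])
```

```text
39.3
```

View pics/fin.png

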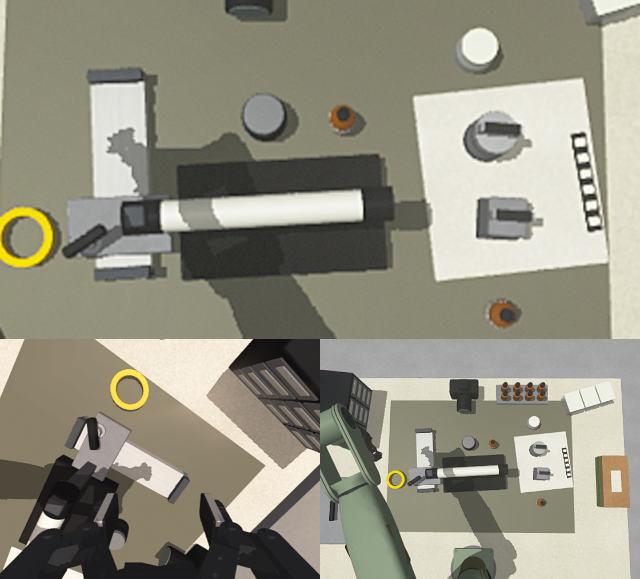

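The final view shows the lamp forward (tube at row 210), the knob bar from (65,253) to (105,228) at its tight angle, both canisters upright on the sheet at (490,135) and (505,217), and the bystanders in place.

```bash
python3 -c "
from plant import robot
print(robot.finish_job())"
```

```text
the job is handed in; nothing more can be done
None
```

The job is handed in, though no verdict came back: both canisters present (straight and square) stand upright on the sheet clear of the scale bar, the lamp is at its front stop with the clamp turned back to its tight position, and the other things on the bench look unmoved in the last picture.

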